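# Nest the returned pipe caps, reject the plugs and hang the bin back

## Robot

A 6-joint arm with a two-finger parallel gripper is mounted at the origin on the work surface. World frame = base frame: x ahead of the robot, y to its left, z up, the work surface at z = 0. Lengths are in mm, angles in degrees, forces in N, time in s.
With the tool pointing down it reaches from about 300 to 775 mm from the base axis. Payload 14.6 kg.
Tool frame: the origin (TCP) lies midway between the tips of the shut fingers; the grasp point (between the pads) lies 19 mm behind it; x points along the fingers, z is the direction in which the jaws open and shut, and the axes are right-handed (so a half turn about x gives the same grasp; the last joint's range is limited). The gripper opens to 94 mm and grips with 3 to 60 N. Pads are 16 mm wide; open, the fingers measure 119 mm over their backs; the gripper's body (75 mm by 177 mm) begins 78 mm behind the grasp point.
Start: joints at [-67.758, 17.183, 87.147, -0, 75.671, -3.816], TCP at [241.597, -494.085, 205.446] pointing down, gripper open.
Joint ranges: [-173.82, 173.82], [-45.26, 126.66], [13.44, 144.39], [-59.66, 239.66], [0, 175.72], [-146.38, 146.38]. Speed limits (degrees/s): [127.2, 127.2, 147.25, 180, 180, 180].

## Interface

Orientations are given as a 3x3 rotation matrix whose columns are the frame's x, y, z axes.
In Python, from station import status, eyes, r, finder gives the robot as it stands. The module is installed in compiled form; this text tells all that it offers.
- The arm moves only by the tool step_arm, never from a script. Its arguments are lists of equal length, an entry for each row: "linear": the shift along the tool's x, y, z in m, a list of three; "delta_rot": the turn, a rotation vector about the tool's x, y, z in degrees, a list of three. A call has exactly 5 rows; each row is the pose to reach, as a shift and turn from the pose commanded when the call began, along the tool's axes at that moment; what a row does not reach only later rows make up. A row lasts 1/8 s, in which the tool goes at most 62.5 mm and 10.7 degrees, less where a joint would pass 70% of its speed; a pose out of reach is approached as far as the arm can. A call with a gripper value outside its range is refused whole. "jaw" is the opening, from -1 (shut) to 1 (fully open), set as the call begins (left out, the last holds). The fingers move at their own pace and stop on an object; "force" is the grip in N (left out, the last holds). Time passes only in rows, so rows that repeat a pose let the fingers close, or fill a call up. It gives the time, the measured TCP pose, the force and the opening at its end, in the units of the state.
- status.get_obs(): the state, without advancing time (a new reading comes with each control period).
- eyes.capture(name): name is "side" or "top"; returns a dict with "color" (384x512x3 uint8, blue, green, red), "range_z" (384x512 float32, mm along the optical axis (not along the pixel's ray), 0 where there is no reading), "camera_matrix" (3x3 intrinsics, pixels), "R" (3x3) and "t" (3): a world point X has camera coordinates R X + t. Camera axes: x right, y down, z forward; pixel columns grow to the right and rows downward; lengths in mm; the calibration is good to about 2 mm. A picture is of the moment at which its call begins.
- r.hand_in(): hands the job in, once; it reports no verdict.
Trained networks look in a picture, given as the dict that the camera call returned (one of the last four; its "shot" number tells which), for a name from the list of things; names that differ only in an ending like _2 or _b are one class to them, and where a whole thing is asked for, a point or a joint stands for the part that bears it (a point fixed in the world has none). Each returns a list of dicts, best first, with "confidence" (0 to 1); they miss things now and then, are a little off and sometimes report something else, mostly with a low value. They report only what shows in the picture. A call takes as long as a camera call.
- finder.masks_of(picture, name): "pixels" (384x512 bool, what is visible of it) and "position" ([column, row] as shares, 0 to 1, of the picture: columns of its width, rows of its height, amid what is visible of it).
- finder.pinpoint(picture, name): "position" ([column, row] as shares, 0 to 1, of the picture: columns of its width, rows of its height: a listed point, or the origin of a listed thing).
The state is a dict: "t": time; "joint_pos": joint angles; "joint_vel": joint speeds; "effort": joint torques, N m; "tcp_pos": TCP position; "tool_rot": TCP orientation; "force": force on the tool from outside, world axes, zero at the start; "ft_torque": the same for the moment, N m; "grip_width": opening from 0.0 (shut) to 1.0 (fully open).
Only numpy, scipy, OpenCV 4.12 (cv2) and the standard library are available. Lean on these libraries where they do the work, as an engineer would, in place of code of your own. Each camera call takes 0.05 s, during which the arm holds its last target.

## Task

Clear the returns bench: nest every loose tapered cap, right down and straight, on the cap of its own kind that already stands on the plywood board (round on round, square on square), and put the straight-sided plugs, which nest with nothing, in the grey reject tray. Hang the empty blue bin back on the rail in the gap between the two hanging bins, without pushing those along or off the rail, and leave the valve, the carton and the coupling alone.

Things in the scene. Friction and masses are not known exactly. Their poses are not given: they have to be found in the camera images.
- round0_mid (a point): the round cap that already stands on the plywood board, same shape as round1; the point half-way up its axis (35 mm above its foot)
- square0_mid (a point): the square cap that already stands on the plywood board, same shape as square1; the point half-way up its axis (35 mm above its foot), x and y square to its flats
- round1_mid (a point): loose white plastic round pipe cap, a tapered cup, mouth up, 70 mm high: a cone 34 mm in diameter at the foot, 54 mm at 46 mm up; above it a straight collar 24 mm high, 65 mm outside, 58 mm inside. Nested in another of its kind, its collar rests on that rim, 24 mm higher; any turn. 70 g. Point on its axis, half-way up (35 mm above its foot); may be absent
- round2_mid (a point): another loose round cap, same as round1; the point half-way up its axis; may be absent
- round3_mid (a point): another loose round cap, same as round1; the point half-way up its axis; may be absent
- square1_mid (a point): loose white plastic square pipe cap, a tapered cup, mouth up, 70 mm high: 26 mm across at the foot, 46 mm at 46 mm up; above it a straight square collar 24 mm high, 56 mm outside, 49 mm inside. Nested in another of its kind, flats in line, its collar rests on that rim, 24 mm higher. 70 g. Point on its axis, half-way up (35 mm); x, y square to its flats; may be absent
- square2_mid (a point): another loose square cap, same as square1; the point half-way up its axis, x and y square to its flats; may be absent
- square3_mid (a point): another loose square cap, same as square1; the point half-way up its axis, x and y square to its flats; may be absent
- plug_round_mid (a point): white plastic plug, a misfit: a straight-sided closed cylinder 65 mm in diameter and 55 mm high with a square boss (26 mm wide, 14 mm high) on its flat top; nests with nothing. 160 g. The point is on its axis 27.5 mm above its foot; may be absent
- plug_square_mid (a point): white plastic plug, a misfit: a straight-sided closed square block 56 mm across and 55 mm high with a round boss (28 mm in diameter, 14 mm high) on its flat top; nests with nothing. 160 g. The point is on its axis 27.5 mm above its foot, x and y square to its flats; may be absent
- tray: grey reject tray, open on top, outside 170 mm (x) by 210 mm (y) and 40 mm high, walls and floor 4 mm; fixed. Origin under its centre
- board_top (a point): plywood board 120 mm (x) by 270 mm (y), 12 mm thick, fixed; the two columns stand on it. Point: middle of its top face
- rail_top (a point): steel hanging rail on two posts, fixed: upright flat bar 8 mm thick (x), 400 mm long (y), 24 mm deep, top edge 160 mm above the bench; a second bar below it (75 to 95 mm above the bench) in the same plane, for the bins' backs to rest on. Bins hang on its -x side, hook over the upper bar. Point: middle of the top edge; x to the back, y along it
- bin_mid (a point): the empty blue hang-on bin, starts standing on the bench: tray 66 mm deep (x), 76 mm wide (y), 50 mm high; at the back (x = 29 to 35 mm) a plate 100 mm high ends in a hook, see bin_tab. 130 to 210 g. The point lies 50 mm above the underside, in the middle of the tray part; z up, x to the back
- bin_tab (a point): middle of that bin's grip tab, 10 mm thick (x), 30 mm wide (y), 107 to 157 mm above the bin's underside; 34 mm behind bin_mid (+x), 82 mm above it, same axes. The hook below it, 50 mm wide: a slot open downward from x = 35 to 56 mm (from bin_mid), its roof 100 mm above the underside, closed at the back by a lip 5 mm thick that reaches down to 74 mm
- hung1_mid (a point): a bin of the same shape with brass nuts in it, loose, hanging on the rail: the neighbour on the rail's -y side of the gap. The point lies 50 mm above the underside, in the middle of the tray part; z up, x to the back
- hung2_mid (a point): the other hanging bin, on the rail's +y side of the gap; the clear gap between the two is 94 to 102 mm wide. The point lies 50 mm above the underside, in the middle of the tray part; z up, x to the back
- valve: bystander: brass ball valve lying on the bench, about 84 mm long
- carton: bystander: cardboard carton 90 x 130 x 70 mm
- coupling: bystander: upright brass coupling 48 mm in diameter, 72 mm high

How it is judged:
By the outcome, as a careful person would: the job done as asked, in the order asked, and still so for the second after the job is handed in, with the robot touching nothing.
Of round1, round2, round3 only 2 to 3 are there at a start; the rules pass over those that are not, and their reading is None.
Of square1, square2, square3 only 2 to 3 are there at a start; the rules pass over those that are not, and their reading is None.
Of plug_round, plug_square only 1 to 2 are there at a start; the rules pass over those that are not, and their reading is None.
At some moment in a run one of plug_round, plug_square may be knocked a few centimetres aside while the robot is not near it.
It also fails if it takes over 208 s, if anything falls off the work surface, if the arm or the gripper's body presses on something with over 40 N, if the wrist force passes 120 N, or if a joint passes its speed limit or range.

## Working session

There is one attempt and no reset: what is moved stays moved. The work goes in short steps, Python scripts to look and compute and a tool call to move; the robot and the scene stay as the last step left them, time stands still between calls to the robot, and variables do not carry over. Pictures are saved under pics/ and viewed, and the job is handed in when it is done.

Besides the shell and the picture viewer there is one more tool, called after "Request:" as a command line: name --argument value ..., lists and objects as JSON in quotes. step_arm: Moves the arm, as the interface text tells. Its arguments: {"type":"object","properties":{"linear":{"type":"array","items":{"type":"array","items":{"type":"number"}}},"delta_rot":{"type":"array","items":{"type":"array","items":{"type":"number"}}},"jaw":{"type":"number"},"force":{"type":"number"}},"required":["linear","delta_rot"]}

```bash
mkdir -p pics; ls; python3 - <<'E'
from station import status, eyes, r, finder
import cv2, numpy as np
print(status.get_obs())
for n in ("top","side"):
    p=eyes.capture(n); cv2.imwrite(f"pics/{n}0.png",p["color"]); print(n,p["camera_matrix"],p["R"],p["t"],p["shot"])
E
```

```text
pics
{'t': 0.0, 'joint_pos': array([-6.77600024e+01,  1.72162513e+01,  8.71814045e+01, -2.63595705e-03,
        7.56714148e+01, -3.81891951e+00]), 'joint_vel': array([-0.07408163, -0.00540137,  0.05744666, -0.0334986 , -0.03866494,
        0.06071145]), 'effort': array([ 2.17616471e-03, -5.31791389e+01, -3.52732801e+01,  7.08642486e-02,
        2.43728334e-02, -1.34745628e-04]), 'tcp_pos': array([ 241.46759659, -493.85063437,  204.8722243 ]), 'tool_rot': array([[-4.97528255e-04,  8.98337790e-01,  4.39305095e-01],
       [ 1.09895559e-03,  4.39305376e-01, -8.98337119e-01],
       [-9.99999272e-01,  3.58286917e-05, -1.20580017e-03]]), 'force': array([1.13723472, 0.02896389, 0.23263427]), 'ft_torque': array([-0.03776423,  0.02219006,  0.00533139]), 'grip_width': 1.0000429445115646}
top [[480.5121927    0.         256.75185518]
 [  0.         480.5121927  189.13522979]
 [  0.           0.           1.        ]] [[-0.02127236 -0.99962255  0.01738518]
 [-0.99002427  0.0186392  -0.13965862]
 [ 0.13928186 -0.02018262 -0.99004708]] [  -7.70531599  623.46557116 1166.56853441] 1
side [[425.57951823   0.         255.11008604]
 [  0.         425.57951823 194.58092274]
 [  0.           0.           1.        ]] [[-0.90355131 -0.42831166 -0.01200641]
 [-0.32141476  0.69604301 -0.64204102]
 [ 0.28335063 -0.57625797 -0.76657627]] [540.89895838 270.97359042 958.65431064] 2
```

View pics/top0.png

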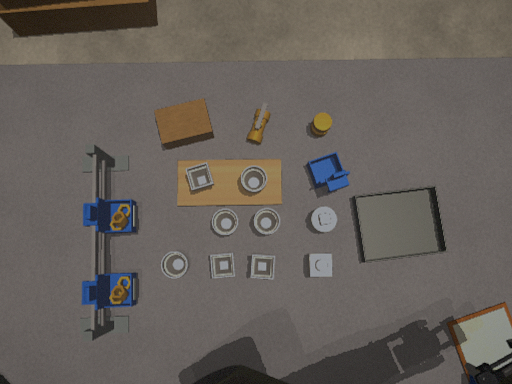

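View pics/side0.png

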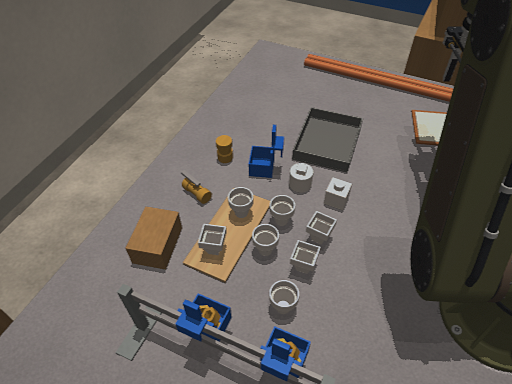

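```bash
cat > h.py <<'E'
from station import status, eyes, r, finder
import cv2, numpy as np
def ray(p,uv):
    K=p["camera_matrix"];R=p["R"];t=p["t"]
    d=R.T@np.linalg.inv(K)@np.array([uv[0],uv[1],1.]); o=-R.T@t
    return o,d
def at_z(p,uv,z):
    o,d=ray(p,uv); return o+d*(z-o[2])/d[2]
def cloud(p):
    K=p["camera_matrix"];R=p["R"];t=p["t"]
    v,u=np.mgrid[0:384,0:512]; Z=p["range_z"].astype(float)
    c=np.stack([(u-K[0,2])/K[0,0]*Z,(v-K[1,2])/K[1,1]*Z,Z],-1)
    X=(c-t)@R; X[Z<=0]=np.nan
    return X
def proj(p,X):
    c=p["R"]@np.asarray(X,float)+p["t"]; u=p["camera_matrix"]@c; return u[:2]/u[2]
E
python3 - <<'E'
from h import *
np.set_printoptions(precision=1,suppress=True)
names={"round1_mid":35,"square1_mid":35,"round0_mid":47,"square0_mid":47,"plug_round_mid":27.5,"plug_square_mid":27.5,"tray":0,"board_top":12,"rail_top":160,"bin_mid":50,"bin_tab":132,"hung1_mid":110,"hung2_mid":110,"valve":0,"carton":0,"coupling":0}
P={n:eyes.capture(n) for n in("top","side")}
for nm,z in names.items():
    for c,p in P.items():
        for d in finder.pinpoint(p,nm):
            uv=np.array(d["position"])*[512,384]
            print(nm,c,round(d["confidence"],2),uv,at_z(p,uv,z))
E
```

```text
round1_mid top 0.92 [222.4 220.9] [545.5  67.5  35. ]
round1_mid top 0.53 [202.4 178.8] [653.6 117.1  35. ]
round1_mid top 0.5 [325.5 217.9] [ 547.9 -192.2   35. ]
round1_mid side 0.77 [265.4 244.8] [537.7  68.4  35. ]
square1_mid top 0.94 [259.8 267. ] [429.2 -23.8  35. ]
square1_mid side 0.72 [263.9 244. ] [542.1  67.9  35. ]
square1_mid side 0.66 [319.3 233.7] [429.3 -18.3  35. ]
round0_mid top 0.8 [256.7 180.2] [645.4 -20.5  47. ]
round0_mid top 0.31 [264.6 222.1] [539.5 -37.9  47. ]
round0_mid side 0.84 [239.4 204.2] [648.4 -10.4  47. ]
square0_mid top 0.85 [199.8 179.6] [649.6 122.6  47. ]
square0_mid side 0.6 [264.  241.6] [541.5  68.7  47. ]
square0_mid side 0.56 [213.4 242.2] [652.6 122.1  47. ]
plug_round_mid top 0.81 [324.3 219. ] [ 545.8 -190.3   27.5]
plug_round_mid top 0.64 [224.9 221. ] [545.7  61.6  27.5]
plug_round_mid top 0.51 [228.1 180.6] [648.9  52.3  27.5]
plug_round_mid side 0.67 [303.7 178.8] [ 533.4 -181.2   27.5]
plug_square_mid top 0.72 [319.6 265. ] [ 430.8 -173.8   27.5]
plug_square_mid side 0.89 [336.5 195.9] [ 430.4 -160.    27.5]
tray top 0.83 [391.9 2
[... 702 characters left out ...]
-198.3  132. ]
hung1_mid top 0.96 [119.5 216.6] [554.8 304.9 110. ]
hung1_mid side 0.65 [207.9 309.1] [559.2 302.3 110. ]
hung2_mid top 0.72 [119.7 289.1] [387.6 301.4 110. ]
hung2_mid top 0.66 [335.8 175.1] [ 644.3 -209.1  110. ]
hung2_mid top 0.49 [395.5 225.3] [ 521.3 -345.4  110. ]
hung2_mid side 0.78 [283.7 347.3] [390.8 308.7 110. ]
valve top 0.88 [260.3 128. ] [793.3 -34.    0. ]
valve side 0.9 [197.6 192.3] [793.7 -32.    0. ]
carton top 0.9 [188.5 128.1] [796.2 156.4   0. ]
carton side 0.76 [158.4 242.4] [799.7 156.7   0. ]
carton side 0.45 [241.3 201.8] [666.1 -53.1   0. ]
coupling top 0.77 [316.5 128.2] [ 790.2 -183.8    0. ]
coupling side 0.79 [225.7 154.9] [ 791.5 -197.5   -0. ]
```

```bash
cat >> h.py <<'E'
from scipy.optimize import least_squares
def rim(X,c,zlo,zhi,R=48):
    m=(X[...,2]>zlo)&(X[...,2]<zhi)&(np.hypot(X[...,0]-c[0],X[...,1]-c[1])<R)
    return X[m]
def fitcirc(P):
    # outer boundary circle via min enclosing on hull
    (x,y),rr=cv2.minEnclosingCircle(P[:,:2].astype(np.float32)); return x,y,rr
def fitrect(P):
    return cv2.minAreaRect(P[:,:2].astype(np.float32))
E
python3 - <<'E'
from h import *
np.set_printoptions(precision=1,suppress=True)
P={n:eyes.capture(n) for n in("top","side")}
np.save("pics/top_cloud.npy",cloud(P["top"]))
# approx px in top
T=P["top"]
px={"r0":(253,180,82),"s0":(200,177,82),"ra":(225,222,70),"rb":(266,222,70),"rc":(175,264,70),"sa":(222,265,70),"sb":(263,267,70),"pr":(323,219,55),"ps":(320,265,55)}
for k,(u,v,z) in px.items():
    c=at_z(T,(u,v),z)
    for n in P:
        X=cloud(P[n]); Q=rim(X,c,z-6,z+6)
        if len(Q)<10: print(k,n,"few",len(Q));continue
        print(k,n,len(Q),"medz %.1f"%np.median(Q[:,2]),"std %.1f"%Q[:,2].std(),"circ",np.round(fitcirc(Q),1),"rect",[np.round(a,1) for a in fitrect(Q)])
X=cloud(T)
print("table z",np.nanmedian(X[300:310,200:210,2]), "board",np.nanmedian(X[180:190,220:230,2]))
# rail
Q=X[(X[...,2]>150)&(X[...,2]<170)&(X[...,1]>250)&(X[...,1]<450)]
print(len(Q),Q.min(0),Q.max(0),np.median(Q,0))
E
```

```text
r0 top 125 medz 81.1 std 2.2 circ [644.4 -11.6  32.6] rect [array([644.5, -12.1]), array([61.4, 62.7]), np.float64(88.8)]
r0 side 127 medz 80.0 std 2.0 circ [645.  -11.3  33.4] rect [array([644.4, -10.5]), array([64.7, 63.8]), np.float64(80.1)]
s0 top 139 medz 81.1 std 2.3 circ [652.  122.4  37.9] rect [array([652.9, 121.7]), array([57.1, 56.2]), np.float64(16.0)]
s0 side 164 medz 80.2 std 1.9 circ [652.8 122.1  39.1] rect [array([653.3, 121.9]), array([56.4, 59.7]), np.float64(15.9)]
ra top 114 medz 69.4 std 2.4 circ [541.2  60.9  32.6] rect [array([540.4,  60.7]), array([61.3, 63.6]), np.float64(88.4)]
ra side 143 medz 68.1 std 2.0 circ [541.4  61.4  33.8] rect [array([541.7,  62. ]), array([63.3, 64.8]), np.float64(19.5)]
rb top 122 medz 69.6 std 2.2 circ [540.6 -41.4  32.5] rect [array([540.6, -41.8]), array([61.2, 63.6]), np.float64(88.6)]
rb side 126 medz 67.6 std 1.8 circ [540.6 -40.6  33.4] rect [array([540.7, -41.5]), array([63.5, 65.6]), np.float64(68.0)]
rc top 133 medz 69.4 std 2.4 circ [440.1 183.6  32.4] rect [array([439.3, 183.3]), array([63.2, 61.8]), np.float64(88.9)
[... 537 characters left out ...]
 38.7] rect [array([430.5, -27.9]), array([58.7, 56.3]), np.float64(84.8)]
pr top 410 medz 55.0 std 2.2 circ [ 543.5 -184.1   32.4] rect [array([ 542.7, -183.9]), array([63.2, 62.5]), np.float64(89.1)]
pr side 250 medz 53.5 std 2.0 circ [ 542.5 -183.1   33.5] rect [array([ 543.3, -182. ]), array([64.6, 63.4]), np.float64(78.4)]
ps top 421 medz 55.1 std 2.1 circ [ 431.3 -171.    38.1] rect [array([ 431.3, -170.9]), array([54.9, 53.4]), np.float64(88.7)]
ps side 269 medz 53.6 std 2.0 circ [ 431.9 -169.9   37.9] rect [array([ 430.7, -171.4]), array([55.5, 60.4]), np.float64(0.1)]
table z -0.14607484584421107 board 11.8900665990265
1187 [285.8 336.4 150. ] [715.1 372.8 170. ] [490.5 348.7 160.1]
```

```bash
cat >> h.py <<'E'
def go(x,y,z,phi,note=""):
    o=status.get_obs(); p=o["tcp_pos"]; R=o["tool_rot"]
    f0=np.degrees(np.arctan2(R[1,2],R[0,2]))
    d=(phi-f0+180)%360-180
    a=np.radians(f0); Z=np.array([np.cos(a),np.sin(a),0]);X=np.array([0,0,-1.]);Y=np.cross(Z,X)
    D=np.array([x,y,z])-p; l=np.array([X@D,Y@D,Z@D])
    print(note,"t %.2f"%o["t"],"pos",np.round(p,1),"phi %.1f"%f0,"tilt",np.round(R[:2,0],4),"-> lin",np.round(l/1000,4),"rot [%.1f,0,0]"%(-d),"dist %.0f rows %.1f"%(np.linalg.norm(D),max(np.linalg.norm(D)/62.5,abs(d)/10.7)), "j6",np.round(o["joint_pos"][5],1))
E
python3 -c "
from h import *
go(541.2,61.1,130,-45)"
```

```text
t 1.90 pos [ 241.6 -494.1  205.5] phi -63.9 tilt [ 0. -0.] -> lin [ 0.0755  0.513  -0.3671] rot [-18.9,0,0] dist 635 rows 10.2 j6 -3.8
```

Request:
step_arm --linear '[[0.0755,0.513,-0.3671],[0.0755,0.513,-0.3671],[0.0755,0.513,-0.3671],[0.0755,0.513,-0.3671],[0.0755,0.513,-0.3671]]' --delta_rot '[[-18.9,0,0],[-18.9,0,0],[-18.9,0,0],[-18.9,0,0],[-18.9,0,0]]' --jaw 0.8 --force 20

```text
t: 2.52
tcp_pos: [389.6, -219.3, 168.4]
tool_rot: [[0.001, 0.708, 0.706], [-0.0, 0.706, -0.708], [-1.0, 0.0, 0.001]]
force: [2.1, -0.1, -0.9]
grip_width: 0.899
```

```bash
python3 -c "
from h import *
go(541.2,61.1,110,-45)"
```

```text
t 2.52 pos [ 389.6 -219.3  168.4] phi -45.1 tilt [ 0.0007 -0.0004] -> lin [ 0.0584  0.3053 -0.0914] rot [-0.1,0,0] dist 324 rows 5.2 j6 11.0
```

Request:
step_arm --linear '[[0.0584,0.305,-0.0914],[0.0584,0.305,-0.0914],[0.0584,0.305,-0.0914],[0.0584,0.305,-0.0914],[0.0584,0.305,-0.0914]]' --delta_rot '[[0,0,0],[0,0,0],[0,0,0],[0,0,0],[0,0,0]]'

```text
t: 3.15
tcp_pos: [535.8, 51.5, 111.7]
tool_rot: [[0.001, 0.708, 0.707], [-0.0, 0.707, -0.708], [-1.0, 0.0, 0.0]]
force: [1.1, 0.6, 0.5]
grip_width: 0.899
```

```bash
python3 -c "
from h import *
go(541.2,61.1,47.5,-45)"
```

```text
t 3.15 pos [535.8  51.5 111.7] phi -45.0 tilt [ 0.0006 -0.0001] -> lin [ 0.0642  0.0106 -0.003 ] rot [-0.0,0,0] dist 65 rows 1.0 j6 46.6
```

Request:
step_arm --linear '[[0.01,0.0106,-0.003],[0.0642,0.0106,-0.003],[0.0642,0.0106,-0.003],[0.0642,0.0106,-0.003],[0.0642,0.0106,-0.003]]' --delta_rot '[[0,0,0],[0,0,0],[0,0,0],[0,0,0],[0,0,0]]'

```text
t: 3.78
tcp_pos: [541.3, 58.7, 49.8]
tool_rot: [[0.003, 0.708, 0.706], [0.0, 0.706, -0.708], [-1.0, 0.002, 0.002]]
force: [-0.1, 0.3, -0.1]
grip_width: 0.899
```

Request:
step_arm --linear '[[0,0,0],[0,0,0],[0,0,0],[0,0,0],[0,0,0]]' --delta_rot '[[0,0,0],[0,0,0],[0,0,0],[0,0,0],[0,0,0]]' --jaw -1

```text
t: 4.4
tcp_pos: [540.7, 59.1, 48.2]
tool_rot: [[0.001, 0.708, 0.707], [0.0, 0.707, -0.708], [-1.0, 0.001, 0.001]]
force: [-0.9, -0.3, 6.3]
grip_width: 0.705
```

```bash
python3 -c "
from h import *
go(541.2,61.1,150,-45)
go(644.5,-11.4,150,-45)"
```

```text
t 4.40 pos [540.7  59.1  48.2] phi -45.0 tilt [0.0008 0.    ] -> lin [-0.1018  0.0018 -0.001 ] rot [-0.0,0,0] dist 102 rows 1.6 j6 47.4
 t 4.40 pos [540.7  59.1  48.2] phi -45.0 tilt [0.0008 0.    ] -> lin [-0.1018  0.0237  0.1232] rot [-0.0,0,0] dist 162 rows 2.6 j6 47.4
```

Request:
step_arm --linear '[[-0.05,0,0],[-0.1,0,0],[-0.102,0.022,0.1232],[-0.102,0.022,0.1232],[-0.102,0.022,0.1232]]' --delta_rot '[[0,0,0],[0,0,0],[0,0,0],[0,0,0],[0,0,0]]'

```text
t: 5.03
tcp_pos: [644.4, -15.0, 147.8]
tool_rot: [[-0.002, 0.71, 0.705], [-0.0, 0.705, -0.71], [-1.0, -0.001, -0.001]]
force: [-0.2, 1.0, -1.4]
grip_width: 0.705
```

Request:
step_arm --linear '[[0,0,0],[0,0,0],[0,0,0],[0,0,0],[0,0,0]]' --delta_rot '[[0,0,0],[0,0,0],[0,0,0],[0,0,0],[0,0,0]]'

```text
t: 5.65
tcp_pos: [642.9, -12.4, 149.9]
tool_rot: [[0.0, 0.707, 0.707], [-0.0, 0.707, -0.707], [-1.0, 0.0, 0.0]]
force: [-0.3, -0.0, -0.5]
grip_width: 0.705
```

```bash
python3 - <<'E'
from h import *
go(643.3,-12.5,90,-45)
p=eyes.capture("side"); cv2.imwrite("pics/s1.png",cv2.resize(p["color"][130:290,150:350],None,fx=3,fy=3))
p=eyes.capture("top"); cv2.imwrite("pics/t1.png",cv2.resize(p["color"][130:290,150:350],None,fx=3,fy=3))
E
```

```text
t 5.65 pos [642.9 -12.4 149.9] phi -45.0 tilt [ 0.0002 -0.    ] -> lin [0.0599 0.0002 0.0004] rot [-0.0,0,0] dist 60 rows 1.0 j6 40.7
```

View pics/s1.png

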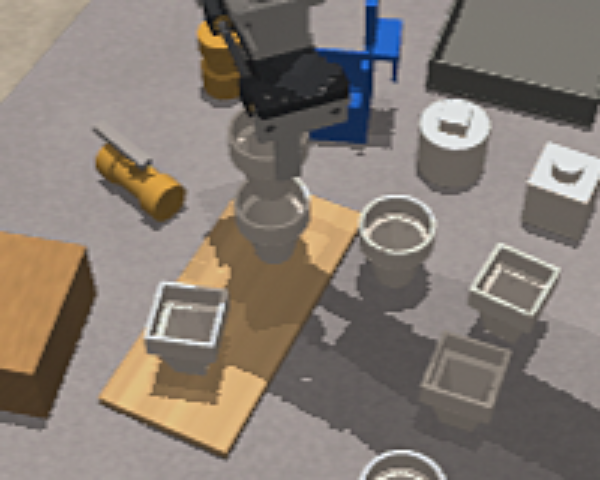

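View pics/t1.png

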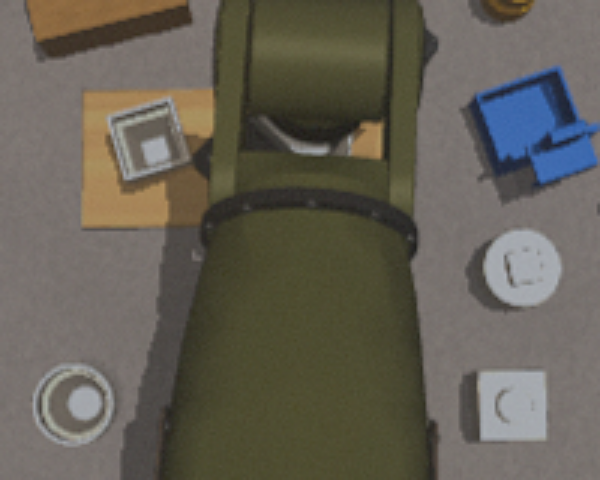

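The held cap hangs upright directly above round0 (crop ~(270,150), over the rim at (272,205)). Descending.

Request:
step_arm --linear '[[0.02,0,0.0002],[0.035,0,0.0002],[0.048,0,0.0002],[0.058,0,0.0002],[0.062,0,0.0002]]' --delta_rot '[[0,0,0],[0,0,0],[0,0,0],[0,0,0],[0,0,0]]' --force 8

```text
t: 6.38
tcp_pos: [643.0, -12.7, 87.1]
tool_rot: [[-0.001, 0.708, 0.707], [0.0, 0.707, -0.708], [-1.0, -0.0, -0.0]]
force: [0.7, 0.0, -0.3]
grip_width: 0.71
```

Request:
step_arm --linear '[[0.001,0,0],[0.002,0,0],[0.003,0,0],[0.004,0,0],[0.004,0,0]]' --delta_rot '[[0,0,0],[0,0,0],[0,0,0],[0,0,0],[0,0,0]]'

```text
t: 7.0
tcp_pos: [643.3, -12.6, 84.2]
tool_rot: [[0.001, 0.708, 0.707], [0.0, 0.707, -0.708], [-1.0, 0.0, 0.0]]
force: [-1.8, -0.2, 4.0]
grip_width: 0.708
```

Request:
step_arm --linear '[[0,0,0],[0,0,0],[0,0,0],[-0.03,0,0],[-0.08,0,0]]' --delta_rot '[[0,0,0],[0,0,0],[0,0,0],[0,0,0],[0,0,0]]' --jaw 0.8

```text
t: 7.62
tcp_pos: [642.3, -12.7, 163.1]
tool_rot: [[-0.004, 0.708, 0.707], [0.0, 0.707, -0.708], [-1.0, -0.002, -0.003]]
force: [0.1, -0.1, 0.6]
grip_width: 0.902
```

```bash
python3 - <<'E'
from h import *
go(540.6,-41.2,110,-45)
go(540.6,-41.2,47.5,-45)
X=cloud(eyes.capture("side"))
for z in (106,):
    Q=rim(X,(644.5,-11.4),z-5,z+6); print(len(Q),fitcirc(Q) if len(Q) else 0,np.median(Q[:,2]))
E
```

```text
t 7.62 pos [642.3 -12.7 163.1] phi -45.0 tilt [-0.0035  0.0002] -> lin [ 0.0531 -0.0921 -0.0517] rot [-0.0,0,0] dist 118 rows 1.9 j6 40.6
 t 7.62 pos [642.3 -12.7 163.1] phi -45.0 tilt [-0.0035  0.0002] -> lin [ 0.1156 -0.0921 -0.0517] rot [-0.0,0,0] dist 157 rows 2.5 j6 40.6
108 (643.6390380859375, -10.240789413452148, 34.28045654296875) 103.95938362737428
```

Request:
step_arm --linear '[[0.0,-0.04,-0.0225],[0.0536,-0.0924,-0.0519],[0.0536,-0.0924,-0.0519],[0.0536,-0.0924,-0.0519],[0.0536,-0.0924,-0.0519]]' --delta_rot '[[0,0,0],[0,0,0],[0,0,0],[0,0,0],[0,0,0]]'

```text
t: 8.3
tcp_pos: [542.2, -41.2, 111.0]
tool_rot: [[0.002, 0.708, 0.707], [-0.0, 0.707, -0.708], [-1.0, 0.001, 0.001]]
force: [0.4, 0.3, -0.1]
grip_width: 0.898
```

```bash
python3 - <<'E'
from h import *
go(540.6,-41.2,47.5,-45)
E
```

```text
t 8.30 pos [542.2 -41.2 111. ] phi -45.0 tilt [ 0.0017 -0.0002] -> lin [ 0.0635 -0.0011 -0.0011] rot [-0.0,0,0] dist 64 rows 1.0 j6 36.8
```

Request:
step_arm --linear '[[0.03,-0.0005,0],[0.063,-0.0005,0],[0.063,-0.0005,0],[0.063,-0.0005,0],[0.063,-0.0005,0]]' --delta_rot '[[0,0,0],[0,0,0],[0,0,0],[0,0,0],[0,0,0]]'

```text
t: 8.93
tcp_pos: [541.6, -41.7, 48.6]
tool_rot: [[0.002, 0.708, 0.707], [-0.0, 0.707, -0.708], [-1.0, 0.001, 0.002]]
force: [-0.1, 1.0, -0.3]
grip_width: 0.898
```

Request:
step_arm --linear '[[0,0,0],[0,0,0],[0,0,0],[0,0,0],[0,0,0]]' --delta_rot '[[0,0,0],[0,0,0],[0,0,0],[0,0,0],[0,0,0]]' --jaw -1 --force 20

```text
t: 9.55
tcp_pos: [540.9, -41.6, 47.4]
tool_rot: [[0.001, 0.708, 0.707], [-0.0, 0.707, -0.708], [-1.0, 0.0, 0.0]]
force: [0.9, -0.1, 5.7]
grip_width: 0.703
```

```bash
python3 -c "
from h import *
go(540.6,-41.2,47.5,-45)
go(644.2,-11.4,160,-45)"
```

```text
t 9.55 pos [540.9 -41.6  47.4] phi -45.0 tilt [ 0.0006 -0.0001] -> lin [-0.0001  0.0001 -0.0005] rot [-0.0,0,0] dist 1 rows 0.0 j6 36.8
 t 9.55 pos [540.9 -41.6  47.4] phi -45.0 tilt [ 0.0006 -0.0001] -> lin [-0.1126  0.0945  0.0516] rot [-0.0,0,0] dist 156 rows 2.5 j6 36.8
```

Request:
step_arm --linear '[[-0.055,0,0],[-0.1176,0,0],[-0.1176,0.0945,0.0516],[-0.1176,0.0945,0.0516],[-0.1176,0.0945,0.0516]]' --delta_rot '[[0,0,0],[0,0,0],[0,0,0],[0,0,0],[0,0,0]]'

```text
t: 10.18
tcp_pos: [645.1, -10.5, 162.9]
tool_rot: [[-0.002, 0.707, 0.707], [0.0, 0.707, -0.707], [-1.0, -0.001, -0.002]]
force: [-0.6, -0.9, -0.4]
grip_width: 0.702
```

Request:
step_arm --linear '[[0,0,0],[0,0,0],[0,0,0],[0,0,0],[0,0,0]]' --delta_rot '[[0,0,0],[0,0,0],[0,0,0],[0,0,0],[0,0,0]]'

```text
t: 10.8
tcp_pos: [644.0, -11.5, 164.9]
tool_rot: [[0.0, 0.708, 0.707], [-0.0, 0.707, -0.708], [-1.0, 0.0, 0.0]]
force: [-1.2, 0.2, 0.3]
grip_width: 0.706
```

```bash
python3 -c "
from h import *
go(644.4,-11.4,107,-45)"
```

```text
t 10.80 pos [644.  -11.5 164.9] phi -45.0 tilt [ 0.0002 -0.    ] -> lin [0.0579 0.0003 0.0003] rot [-0.0,0,0] dist 58 rows 0.9 j6 40.8
```

Request:
step_arm --linear '[[0.02,0.0003,0.0003],[0.035,0.0003,0.0003],[0.045,0.0003,0.0003],[0.052,0.0003,0.0003],[0.055,0.0003,0.0003]]' --delta_rot '[[0,0,0],[0,0,0],[0,0,0],[0,0,0],[0,0,0]]' --force 8

```text
t: 11.42
tcp_pos: [644.5, -11.4, 109.5]
tool_rot: [[-0.0, 0.708, 0.707], [0.0, 0.707, -0.708], [-1.0, -0.0, -0.0]]
force: [-0.3, -0.4, -0.7]
grip_width: 0.707
```

Request:
step_arm --linear '[[0.001,0,0],[0.002,0,0],[0.003,0,0],[0.0035,0,0],[0.0035,0,0]]' --delta_rot '[[0,0,0],[0,0,0],[0,0,0],[0,0,0],[0,0,0]]'

```text
t: 12.05
tcp_pos: [644.7, -11.3, 107.1]
tool_rot: [[0.001, 0.708, 0.707], [0.0, 0.707, -0.708], [-1.0, 0.001, 0.001]]
force: [-0.7, 0.6, 5.9]
grip_width: 0.71
```

Seated. Release, rise, and on to round at (440,184).

Request:
step_arm --linear '[[0,0,0],[0,0,0],[0,0,0],[-0.03,0,0],[-0.06,0,0]]' --delta_rot '[[0,0,0],[0,0,0],[0,0,0],[0,0,0],[0,0,0]]' --jaw 0.8

```text
t: 12.68
tcp_pos: [644.3, -11.4, 166.7]
tool_rot: [[-0.001, 0.708, 0.707], [0.0, 0.707, -0.708], [-1.0, -0.0, -0.001]]
force: [-0.5, 0.2, 1.0]
grip_width: 0.899
```

```bash
python3 - <<'E'
from h import *
go(440.2,184,125,-45)
X=cloud(eyes.capture("side"))
Q=rim(X,(644.5,-11.4),125,136); print(len(Q),fitcirc(Q) if len(Q) else 0,np.median(Q[:,2]))
E
```

```text
t 12.68 pos [644.3 -11.4 166.7] phi -45.0 tilt [-0.0007  0.    ] -> lin [ 0.0417 -0.0064 -0.2825] rot [-0.0,0,0] dist 286 rows 4.6 j6 40.8
106 (643.6773071289062, -9.369587898254395, 33.91042709350586) 128.06065576109444
```

Request:
step_arm --linear '[[0.0,-0.001,-0.06],[0.042,-0.0064,-0.283],[0.042,-0.0064,-0.283],[0.042,-0.0064,-0.283],[0.042,-0.0064,-0.283]]' --delta_rot '[[0,0,0],[0,0,0],[0,0,0],[0,0,0],[0,0,0]]'

```text
t: 13.35
tcp_pos: [438.0, 185.7, 123.8]
tool_rot: [[-0.0, 0.707, 0.707], [0.0, 0.707, -0.707], [-1.0, -0.0, -0.0]]
force: [1.4, 0.8, 0.8]
grip_width: 0.902
```

Request:
step_arm --linear '[[0,0,0],[0,0,0],[0,0,0],[0,0,0],[0,0,0]]' --delta_rot '[[0,0,0],[0,0,0],[0,0,0],[0,0,0],[0,0,0]]'

```text
t: 13.98
tcp_pos: [440.2, 184.1, 124.2]
tool_rot: [[-0.0, 0.708, 0.706], [-0.0, 0.706, -0.708], [-1.0, -0.0, -0.0]]
force: [-0.6, 0.5, 1.3]
grip_width: 0.901
```

```bash
python3 - <<'E'
from h import *
go(440.2,184,47.5,-45)
E
```

```text
t 13.97 pos [440.2 184.1 124.2] phi -45.1 tilt [-0.0001 -0.    ] -> lin [ 0.0767 -0.      0.0001] rot [-0.1,0,0] dist 77 rows 1.2 j6 63.4
```

Request:
step_arm --linear '[[0.04,0,0],[0.07,0,0],[0.0767,0,0],[0.0767,0,0],[0.0767,0,0]]' --delta_rot '[[0,0,0],[0,0,0],[0,0,0],[0,0,0],[0,0,0]]'

```text
t: 14.6
tcp_pos: [440.6, 184.6, 48.7]
tool_rot: [[0.002, 0.708, 0.707], [0.001, 0.707, -0.708], [-1.0, 0.002, 0.001]]
force: [-0.8, 0.3, 0.2]
grip_width: 0.9
```

Request:
step_arm --linear '[[0,0,0],[0,0,0],[0,0,0],[0,0,0],[0,0,0]]' --delta_rot '[[0,0,0],[0,0,0],[0,0,0],[0,0,0],[0,0,0]]' --jaw -1 --force 20

```text
t: 15.22
tcp_pos: [440.3, 184.5, 47.9]
tool_rot: [[0.001, 0.708, 0.707], [0.0, 0.707, -0.708], [-1.0, 0.001, 0.0]]
force: [-0.3, -0.6, 5.9]
grip_width: 0.704
```

```bash
python3 -c "
from h import *
go(440.2,184,195,-45)
go(644.4,-11.4,195,-45)"
```

```text
t 15.22 pos [440.3 184.5  47.9] phi -45.0 tilt [0.0008 0.0003] -> lin [-0.1471 -0.0004  0.0003] rot [-0.0,0,0] dist 147 rows 2.4 j6 63.4
 t 15.22 pos [440.3 184.5  47.9] phi -45.0 tilt [0.0008 0.0003] -> lin [-0.1471  0.0061  0.2828] rot [-0.0,0,0] dist 319 rows 5.1 j6 63.4
```

Request:
step_arm --linear '[[-0.06,0,0],[-0.1,0,0.03],[-0.147,0.0065,0.2828],[-0.147,0.0065,0.2828],[-0.147,0.0065,0.2828]]' --delta_rot '[[0,0,0],[0,0,0],[0,0,0],[0,0,0],[0,0,0]]'

```text
t: 15.85
tcp_pos: [595.7, 34.6, 181.9]
tool_rot: [[-0.001, 0.708, 0.707], [0.0, 0.707, -0.708], [-1.0, -0.0, -0.0]]
force: [-0.3, 0.3, -0.9]
grip_width: 0.703
```

```bash
python3 -c "
from h import *
go(644.4,-11.4,195,-45)"
```

```text
t 15.85 pos [595.7  34.6 181.9] phi -45.0 tilt [-0.0005  0.0001] -> lin [-0.0131  0.0019  0.067 ] rot [-0.0,0,0] dist 68 rows 1.1 j6 44.8
```

Request:
step_arm --linear '[[-0.0131,0.002,0.02],[-0.0131,0.002,0.05],[-0.0131,0.002,0.067],[-0.0131,0.002,0.067],[-0.0131,0.002,0.067]]' --delta_rot '[[0,0,0],[0,0,0],[0,0,0],[0,0,0],[0,0,0]]'

```text
t: 16.48
tcp_pos: [643.0, -9.4, 194.6]
tool_rot: [[-0.001, 0.707, 0.707], [0.0, 0.707, -0.707], [-1.0, -0.0, -0.001]]
force: [-0.4, 0.5, -1.3]
grip_width: 0.708
```

Request:
step_arm --linear '[[0,0,0],[0,0,0],[0,0,0],[0,0,0],[0,0,0]]' --delta_rot '[[0,0,0],[0,0,0],[0,0,0],[0,0,0],[0,0,0]]'

```text
t: 17.1
tcp_pos: [643.5, -9.9, 194.9]
tool_rot: [[-0.0, 0.708, 0.707], [-0.0, 0.707, -0.708], [-1.0, -0.0, -0.0]]
force: [0.0, 0.2, -1.1]
grip_width: 0.706
```

```bash
python3 -c "
from h import *
go(644.4,-11.5,134.5,-45)"
```

```text
t 17.10 pos [643.5  -9.9 194.9] phi -45.0 tilt [-0.0001 -0.    ] -> lin [ 0.0604 -0.0005  0.0018] rot [-0.0,0,0] dist 60 rows 1.0 j6 40.9
```

Request:
step_arm --linear '[[0.02,-0.0002,0.0018],[0.04,-0.0002,0.0018],[0.05,-0.0002,0.0018],[0.057,-0.0002,0.0018],[0.06,-0.0002,0.0018]]' --delta_rot '[[0,0,0],[0,0,0],[0,0,0],[0,0,0],[0,0,0]]' --force 8

```text
t: 17.73
tcp_pos: [644.7, -11.3, 135.0]
tool_rot: [[0.0, 0.708, 0.707], [-0.0, 0.707, -0.708], [-1.0, 0.0, 0.0]]
force: [-0.6, 0.0, -0.2]
grip_width: 0.708
```

Request:
step_arm --linear '[[0.001,0,0],[0.002,0,0],[0.003,0,0],[0.0035,0,0],[0.0035,0,0]]' --delta_rot '[[0,0,0],[0,0,0],[0,0,0],[0,0,0],[0,0,0]]'

```text
t: 18.35
tcp_pos: [644.8, -11.2, 132.0]
tool_rot: [[0.001, 0.708, 0.707], [0.0, 0.707, -0.708], [-1.0, 0.001, 0.001]]
force: [-1.9, 0.1, 4.8]
grip_width: 0.705
```

Request:
step_arm --linear '[[0,0,0],[0,0,0],[0,0,0],[-0.03,0,0],[-0.05,0,0]]' --delta_rot '[[0,0,0],[0,0,0],[0,0,0],[0,0,0],[0,0,0]]' --jaw 0.8

```text
t: 18.98
tcp_pos: [644.8, -11.4, 182.5]
tool_rot: [[0.001, 0.708, 0.707], [-0.0, 0.707, -0.708], [-1.0, 0.0, 0.001]]
force: [0.1, -0.1, -1.0]
grip_width: 0.898
```

```bash
python3 - <<'E'
from h import *
go(435.5,68.1,125,4.3)
X=cloud(eyes.capture("side"))
Q=rim(X,(644.5,-11.4),149,160); print(len(Q),fitcirc(Q) if len(Q) else 0,np.median(Q[:,2]))
E
```

```text
t 18.98 pos [644.8 -11.4 182.5] phi -45.0 tilt [ 0.0007 -0.0001] -> lin [ 0.0575 -0.0919 -0.2041] rot [-49.3,0,0] dist 231 rows 4.6 j6 40.8
105 (643.6932373046875, -11.017437934875488, 33.91844177246094) 152.13086439146178
```

Request:
step_arm --linear '[[0,-0.02,-0.045],[0.01,-0.045,-0.1],[0.04,-0.0919,-0.2041],[0.0575,-0.0919,-0.2041],[0.0575,-0.0919,-0.2041]]' --delta_rot '[[-10,0,0],[-20,0,0],[-30,0,0],[-40,0,0],[-49.3,0,0]]'

```text
t: 19.65
tcp_pos: [430.9, 68.9, 121.3]
tool_rot: [[-0.006, -0.081, 0.997], [-0.0, 0.997, 0.081], [-1.0, 0.0, -0.006]]
force: [0.9, -0.2, 0.7]
grip_width: 0.901
```

Request:
step_arm --linear '[[0,0,0],[0,0,0],[0,0,0],[0,0,0],[0,0,0]]' --delta_rot '[[0,0,0],[0,0,0],[0,0,0],[0,0,0],[0,0,0]]' --jaw 0.65

```text
t: 20.27
tcp_pos: [435.5, 68.1, 123.9]
tool_rot: [[-0.0, -0.074, 0.997], [0.0, 0.997, 0.074], [-1.0, 0.0, -0.0]]
force: [-0.4, 0.9, -0.2]
grip_width: 0.823
```

```bash
python3 - <<'E'
from h import *
go(435.5,68.1,47.5,4.3)
E
```

```text
t 20.27 pos [435.5  68.1 123.9] phi 4.2 tilt [-0.  0.] -> lin [ 0.0764 -0.      0.    ] rot [-0.1,0,0] dist 76 rows 1.2 j6 -0.1
```

Request:
step_arm --linear '[[0.04,0,0],[0.07,0,0],[0.0764,0,0],[0.0764,0,0],[0.0764,0,0]]' --delta_rot '[[0,0,0],[0,0,0],[0,0,0],[0,0,0],[0,0,0]]'

```text
t: 20.9
tcp_pos: [436.1, 68.2, 48.6]
tool_rot: [[0.002, -0.074, 0.997], [0.0, 0.997, 0.074], [-1.0, 0.0, 0.002]]
force: [0.1, 0.8, 0.8]
grip_width: 0.822
```

Request:
step_arm --linear '[[0,0,0],[0,0,0],[0,0,0],[0,0,0],[0,0,0]]' --delta_rot '[[0,0,0],[0,0,0],[0,0,0],[0,0,0],[0,0,0]]' --jaw -1 --force 20

```text
t: 21.52
tcp_pos: [435.6, 68.2, 47.7]
tool_rot: [[0.0, -0.074, 0.997], [0.0, 0.997, 0.074], [-1.0, 0.0, 0.0]]
force: [0.2, 0.5, 5.7]
grip_width: 0.598
```

```bash
python3 -c "
from h import *
go(652.7,122,150,16)"
```

```text
t 21.52 pos [435.6  68.2  47.7] phi 4.3 tilt [0.0005 0.    ] -> lin [-0.1023  0.0375  0.2205] rot [-11.7,0,0] dist 246 rows 3.9 j6 -0.1
```

Request:
step_arm --linear '[[-0.06,0,0],[-0.1023,0.01,0.04],[-0.1023,0.0375,0.2205],[-0.1023,0.0375,0.2205],[-0.1023,0.0375,0.2205]]' --delta_rot '[[0,0,0],[-3,0,0],[-7,0,0],[-11.7,0,0],[-11.7,0,0]]'

```text
t: 22.15
tcp_pos: [654.1, 122.4, 149.2]
tool_rot: [[-0.001, -0.276, 0.961], [-0.0, 0.961, 0.276], [-1.0, 0.0, -0.001]]
force: [0.6, -0.7, 0.6]
grip_width: 0.599
```

Request:
step_arm --linear '[[0,0,0],[0,0,0],[0,0,0],[0,0,0],[0,0,0]]' --delta_rot '[[0,0,0],[0,0,0],[0,0,0],[0,0,0],[0,0,0]]'

```text
t: 22.78
tcp_pos: [652.3, 121.9, 150.4]
tool_rot: [[0.001, -0.275, 0.961], [0.0, 0.961, 0.275], [-1.0, -0.0, 0.001]]
force: [0.0, 0.1, -0.5]
grip_width: 0.598
```

```bash
python3 -c "
from h import *
go(652.7,122,86,16)"
```

```text
t 22.77 pos [652.3 121.9 150.4] phi 16.0 tilt [0.0007 0.0001] -> lin [0.0644 0.     0.0005] rot [-0.0,0,0] dist 64 rows 1.0 j6 -8.5
```

Request:
step_arm --linear '[[0.02,0,0.0003],[0.04,0,0.0003],[0.053,0,0.0003],[0.061,0,0.0003],[0.064,0,0.0003]]' --delta_rot '[[0,0,0],[0,0,0],[0,0,0],[0,0,0],[0,0,0]]' --force 8

```text
t: 23.4
tcp_pos: [652.8, 122.1, 85.3]
tool_rot: [[-0.0, -0.275, 0.961], [-0.0, 0.961, 0.275], [-1.0, 0.0, -0.0]]
force: [1.1, 0.8, 0.7]
grip_width: 0.594
```

Request:
step_arm --linear '[[0.001,0,0],[0.002,0,0],[0.003,0,0],[0.0035,0,0],[0.0035,0,0]]' --delta_rot '[[0,0,0],[0,0,0],[0,0,0],[0,0,0],[0,0,0]]'

```text
t: 24.02
tcp_pos: [653.4, 122.2, 83.1]
tool_rot: [[0.002, -0.275, 0.961], [0.0, 0.961, 0.275], [-1.0, -0.0, 0.002]]
force: [3.3, 0.8, 5.2]
grip_width: 0.596
```

Seated (expected 83.7). Release and go for the second square.

Request:
step_arm --linear '[[0,0,0],[0,0,0],[0,0,0],[-0.03,0,0],[-0.06,0,0]]' --delta_rot '[[0,0,0],[0,0,0],[0,0,0],[0,0,0],[0,0,0]]' --jaw 0.65

```text
t: 24.65
tcp_pos: [652.4, 121.9, 142.6]
tool_rot: [[-0.001, -0.275, 0.961], [-0.0, 0.961, 0.275], [-1.0, 0.0, -0.001]]
force: [0.4, 0.6, 0.5]
grip_width: 0.827
```

```bash
python3 - <<'E'
from h import *
go(430.3,-28.6,125,-5.3)
X=cloud(eyes.capture("side"))
Q=rim(X,(652.7,122),99,112); print(len(Q),fitrect(Q),np.median(Q[:,2]))
E
```

```text
t 24.65 pos [652.4 121.9 142.6] phi 16.0 tilt [-0.0013 -0.0002] -> lin [ 0.0176 -0.0837 -0.255 ] rot [21.3,0,0] dist 269 rows 4.3 j6 -8.5
187 ((651.3114624023438, 123.42153930664062), (57.08537673950195, 58.51341247558594), 13.916963577270508) 104.08703723773954
```

Request:
step_arm --linear '[[0,-0.015,-0.05],[0.0176,-0.0837,-0.255],[0.0176,-0.0837,-0.255],[0.0176,-0.0837,-0.255],[0.0176,-0.0837,-0.255]]' --delta_rot '[[5,0,0],[10,0,0],[15,0,0],[21.3,0,0],[21.3,0,0]]'

```text
t: 25.32
tcp_pos: [428.3, -29.6, 124.3]
tool_rot: [[-0.001, 0.096, 0.995], [-0.0, 0.995, -0.096], [-1.0, -0.0, -0.001]]
force: [0.7, 0.2, 0.2]
grip_width: 0.826
```

Request:
step_arm --linear '[[0,0,0],[0,0,0],[0,0,0],[0,0,0],[0,0,0]]' --delta_rot '[[0,0,0],[0,0,0],[0,0,0],[0,0,0],[0,0,0]]'

```text
t: 25.95
tcp_pos: [430.7, -28.4, 124.6]
tool_rot: [[-0.0, 0.093, 0.996], [0.0, 0.996, -0.093], [-1.0, 0.0, -0.0]]
force: [0.4, -0.3, 0.5]
grip_width: 0.826
```

```bash
python3 - <<'E'
from h import *
go(430.3,-28.6,47.5,-5.3)
p=eyes.capture("top"); X=cloud(p)
Q=rim(X,(652.7,122),99,112); print(len(Q),fitrect(Q),np.median(Q[:,2]))
cv2.imwrite("pics/t2.png",cv2.resize(p["color"][130:290,150:350],None,fx=4,fy=4,interpolation=cv2.INTER_CUBIC)[:600])
E
```

```text
t 25.95 pos [430.7 -28.4 124.6] phi -5.3 tilt [-0.0003  0.    ] -> lin [ 0.0771 -0.0003 -0.0004] rot [-0.0,0,0] dist 77 rows 1.2 j6 -3.3
156 ((651.9458618164062, 122.45482635498047), (57.26346206665039, 55.78032302856445), 16.234416961669922) 105.49832671443428
```

View pics/t2.png

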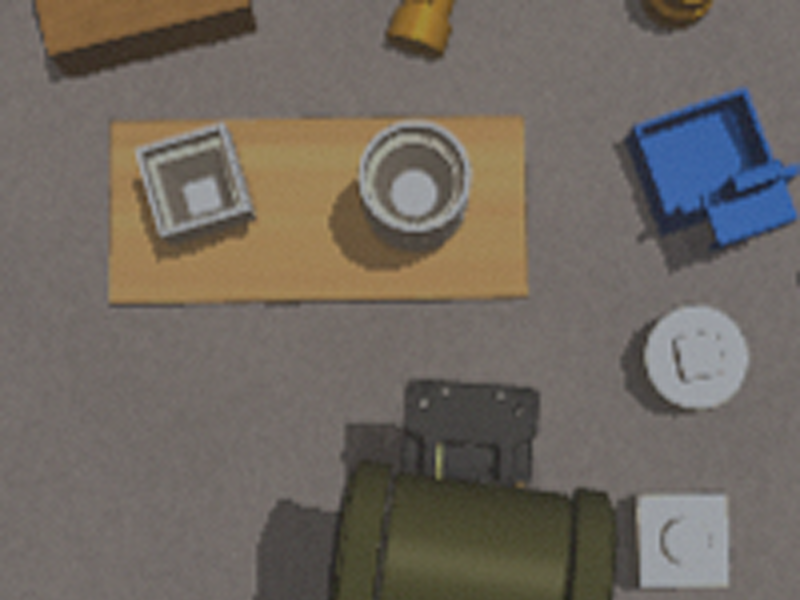

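Both columns stand straight (round at crop (415,178), square at (195,180), yaw 16°). Pick the second square.

Request:
step_arm --linear '[[0.04,-0.0003,-0.0004],[0.07,-0.0003,-0.0004],[0.077,-0.0003,-0.0004],[0.077,-0.0003,-0.0004],[0.077,-0.0003,-0.0004]]' --delta_rot '[[0,0,0],[0,0,0],[0,0,0],[0,0,0],[0,0,0]]'

```text
t: 26.62
tcp_pos: [430.9, -28.9, 48.8]
tool_rot: [[0.002, 0.093, 0.996], [-0.0, 0.996, -0.093], [-1.0, -0.0, 0.002]]
force: [0.1, -0.4, -0.6]
grip_width: 0.827
```

Request:
step_arm --linear '[[0,0,0],[0,0,0],[0,0,0],[0,0,0],[0,0,0]]' --delta_rot '[[0,0,0],[0,0,0],[0,0,0],[0,0,0],[0,0,0]]' --jaw -1 --force 20

```text
t: 27.25
tcp_pos: [430.4, -28.9, 47.9]
tool_rot: [[0.001, 0.093, 0.996], [-0.0, 0.996, -0.093], [-1.0, -0.0, 0.001]]
force: [0.5, -0.5, 5.4]
grip_width: 0.599
```

```bash
python3 -c "
from h import *
go(652.6,122.1,170,16)"
```

```text
t 27.25 pos [430.4 -28.9  47.9] phi -5.3 tilt [ 0.0006 -0.0001] -> lin [-0.1221  0.171   0.2071] rot [-21.3,0,0] dist 295 rows 4.7 j6 -3.4
```

Request:
step_arm --linear '[[-0.06,0,0],[-0.12,0.01,0.015],[-0.1221,0.171,0.2071],[-0.1221,0.171,0.2071],[-0.1221,0.171,0.2071]]' --delta_rot '[[0,0,0],[-5,0,0],[-10,0,0],[-16,0,0],[-21.3,0,0]]'

```text
t: 27.88
tcp_pos: [601.6, 87.5, 169.0]
tool_rot: [[-0.0, -0.278, 0.961], [-0.0, 0.961, 0.278], [-1.0, -0.0, -0.0]]
force: [0.5, -0.8, -0.7]
grip_width: 0.599
```

```bash
python3 -c "
from h import *
go(652.6,122.1,170,16)"
```

```text
t 27.88 pos [601.6  87.5 169. ] phi 16.1 tilt [-0.0003 -0.0001] -> lin [-0.001   0.019   0.0586] rot [0.1,0,0] dist 62 rows 1.0 j6 -11.3
```

Request:
step_arm --linear '[[-0.001,0.01,0.03],[-0.001,0.019,0.0586],[-0.001,0.019,0.0586],[-0.001,0.019,0.0586],[-0.001,0.019,0.0586]]' --delta_rot '[[0,0,0],[0,0,0],[0,0,0],[0,0,0],[0,0,0]]'

```text
t: 28.5
tcp_pos: [651.0, 120.1, 170.5]
tool_rot: [[-0.0, -0.274, 0.962], [-0.0, 0.962, 0.274], [-1.0, -0.0, -0.0]]
force: [-0.7, -0.3, -1.1]
grip_width: 0.598
```

Request:
step_arm --linear '[[0,0,0],[0,0,0],[0,0,0],[0,0,0],[0,0,0]]' --delta_rot '[[0,0,0],[0,0,0],[0,0,0],[0,0,0],[0,0,0]]'

```text
t: 29.12
tcp_pos: [651.4, 120.6, 170.2]
tool_rot: [[-0.0, -0.275, 0.961], [-0.0, 0.961, 0.275], [-1.0, -0.0, -0.0]]
force: [-0.3, -0.2, -1.4]
grip_width: 0.599
```

```bash
python3 -c "
from h import *
go(652.6,122,110,16)"
```

```text
t 29.12 pos [651.4 120.6 170.2] phi 16.0 tilt [-0.0001 -0.    ] -> lin [0.0602 0.001  0.0016] rot [-0.0,0,0] dist 60 rows 1.0 j6 -8.6
```

Request:
step_arm --linear '[[0.018,0.001,0.0014],[0.038,0.001,0.0014],[0.05,0.001,0.0014],[0.057,0.001,0.0014],[0.06,0.001,0.0014]]' --delta_rot '[[0,0,0],[0,0,0],[0,0,0],[0,0,0],[0,0,0]]' --force 8

```text
t: 29.75
tcp_pos: [652.5, 122.0, 110.0]
tool_rot: [[-0.0, -0.275, 0.961], [0.0, 0.961, 0.275], [-1.0, 0.0, -0.0]]
force: [-0.7, -0.3, -0.1]
grip_width: 0.604
```

Request:
step_arm --linear '[[0.001,0,0],[0.002,0,0],[0.003,0,0],[0.0035,0,0],[0.0035,0,0]]' --delta_rot '[[0,0,0],[0,0,0],[0,0,0],[0,0,0],[0,0,0]]'

```text
t: 30.38
tcp_pos: [652.6, 122.0, 107.1]
tool_rot: [[0.001, -0.275, 0.961], [0.0, 0.961, 0.275], [-1.0, -0.0, 0.001]]
force: [-0.8, 0.4, 4.1]
grip_width: 0.596
```

Request:
step_arm --linear '[[0,0,0],[0,0,0],[0,0,0],[-0.03,0,0],[-0.09,0,0]]' --delta_rot '[[0,0,0],[0,0,0],[0,0,0],[0,0,0],[0,0,0]]' --jaw 0.65

```text
t: 31.0
tcp_pos: [651.4, 121.8, 195.3]
tool_rot: [[-0.005, -0.275, 0.961], [-0.001, 0.961, 0.275], [-1.0, 0.001, -0.005]]
force: [0.8, -0.1, 0.8]
grip_width: 0.823
```

```bash
python3 - <<'E'
from h import *
p=eyes.capture("top"); X=cloud(p)
q=eyes.capture("side"); Y=cloud(q)
Q=rim(Y,(652.7,122),123,135); print("s",len(Q),fitrect(Q),np.median(Q[:,2]))
for k,c in {"pr":(543,-183.7),"ps":(431.2,-170.8)}.items():
  for n,C in(("top",X),("side",Y)):
    Q=rim(C,c,49,61); print(k,n,len(Q),np.round(fitcirc(Q),1),fitrect(Q))
T=X[(X[...,2]>34)&(X[...,2]<46)&(X[...,1]<-250)&(X[...,0]>400)]; print("tray",T.min(0),T.max(0),fitrect(T))
cv2.imwrite("pics/t3.png",p["color"])
go(543.2,-183.7,150,90)
E
```

```text
s 198 ((650.4981689453125, 123.33715057373047), (56.95597839355469, 58.7364387512207), 16.00425910949707) 127.84122310303124
pr top 411 [ 543.5 -184.4   32.6] ((542.6935424804688, -184.21038818359375), (63.597415924072266, 62.144203186035156), 89.10460662841797)
pr side 248 [ 541.  -182.6   34.7] ((542.4633178710938, -183.1597900390625), (64.23796844482422, 64.25851440429688), 50.25278854370117)
ps top 414 [ 432.  -171.6   37.8] ((431.3791198730469, -171.07723999023438), (55.775333404541016, 53.451438903808594), 88.53734588623047)
ps side 269 [ 431.6 -168.6   37.9] ((430.71240234375, -170.47984313964844), (60.07123565673828, 55.683162689208984), 88.88532257080078)
tray [ 435.79025644 -493.38106812   34.06525095] [ 623.4357637  -267.45732217   45.82931963] ((530.013427734375, -379.52484130859375), (170.35009765625, 211.4638671875), 6.031085014343262)
 t 31.10 pos [654.5 122.3 203.9] phi 16.0 tilt [0.0103 0.0014] -> lin [ 0.0539 -0.2636 -0.1912] rot [-74.0,0,0] dist 330 rows 6.9 j6 -8.5
```

View pics/t3.png

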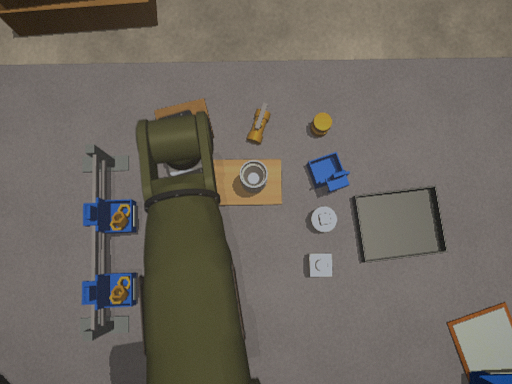

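```bash
python3 -c "
from h import *
go(543.1,-183.9,195,-84)"
```

```text
t 31.10 pos [654.5 122.3 203.9] phi 16.0 tilt [0.0103 0.0014] -> lin [ 0.0089 -0.2637 -0.1913] rot [100.0,0,0] dist 326 rows 9.3 j6 -8.5
```

Request:
step_arm --linear '[[0.002,-0.05,-0.036],[0.002,-0.1,-0.073],[0.002,-0.15,-0.11],[0.002,-0.2,-0.146],[0.002,-0.25,-0.18]]' --delta_rot '[[10,0,0],[20,0,0],[30,0,0],[40,0,0],[50,0,0]]' --jaw 0.8

```text
t: 31.72
tcp_pos: [547.2, -169.6, 194.6]
tool_rot: [[0.0, 0.565, 0.825], [-0.0, 0.825, -0.565], [-1.0, 0.0, 0.0]]
force: [0.8, 0.1, 0.3]
grip_width: 0.903
```

```bash
python3 -c "
from h import *
go(543.1,-183.9,130,-84)"
```

```text
t 31.73 pos [ 547.2 -169.6  194.6] phi -34.4 tilt [ 0.0002 -0.0001] -> lin [ 0.0646 -0.0141  0.0047] rot [49.6,0,0] dist 66 rows 4.6 j6 13.5
```

Request:
step_arm --linear '[[0,-0.0141,0.0047],[0,-0.0141,0.0047],[0,-0.0141,0.0047],[0.03,-0.0141,0.0047],[0.0646,-0.0141,0.0047]]' --delta_rot '[[10,0,0],[20,0,0],[30,0,0],[40,0,0],[49.6,0,0]]'

```text
t: 32.35
tcp_pos: [544.3, -182.3, 129.5]
tool_rot: [[0.001, 0.994, 0.105], [-0.0, 0.105, -0.994], [-1.0, 0.001, 0.001]]
force: [0.0, -0.4, -0.7]
grip_width: 0.895
```

Request:
step_arm --linear '[[0,0,0],[0,0,0],[0,0,0],[0,0,0],[0,0,0]]' --delta_rot '[[0,0,0],[0,0,0],[0,0,0],[0,0,0],[0,0,0]]'

```text
t: 32.98
tcp_pos: [544.3, -182.2, 130.5]
tool_rot: [[0.001, 0.994, 0.111], [-0.0, 0.111, -0.994], [-1.0, 0.001, 0.0]]
force: [0.7, 0.2, 0.4]
grip_width: 0.899
```

```bash
python3 - <<'E'
from h import *
go(543.1,-183.9,24,-84)
q=eyes.capture("side"); Y=cloud(q)
Q=rim(Y,(543,-183.7),49,61); print(len(Q),np.round(fitcirc(Q),1))
cv2.imwrite("pics/s4.png",q["color"])
E
```

```text
t 32.98 pos [ 544.3 -182.2  130.5] phi -83.6 tilt [ 0.0006 -0.0002] -> lin [ 0.1065 -0.0014  0.0015] rot [0.4,0,0] dist 107 rows 1.7 j6 61.4
246 [ 543.  -183.2   33. ]
```

View pics/s4.png

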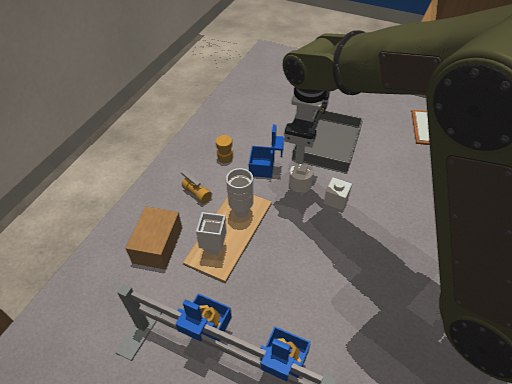

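Both columns straight; the gripper is above the round plug (300,178), clear of the bin tab (276,140). Descend and grip.

Request:
step_arm --linear '[[0.04,-0.0014,0.0015],[0.08,-0.0014,0.0015],[0.1065,-0.0014,0.0015],[0.1065,-0.0014,0.0015],[0.1065,-0.0014,0.0015]]' --delta_rot '[[0,0,0],[0,0,0],[0,0,0],[0,0,0],[0,0,0]]'

```text
t: 33.65
tcp_pos: [543.5, -184.1, 24.9]
tool_rot: [[0.001, 0.994, 0.111], [-0.001, 0.111, -0.994], [-1.0, 0.001, 0.001]]
force: [-0.0, 0.2, -0.4]
grip_width: 0.904
```

Request:
step_arm --linear '[[0,0,0],[0,0,0],[0,0,0],[0,0,0],[0,0,0]]' --delta_rot '[[0,0,0],[0,0,0],[0,0,0],[0,0,0],[0,0,0]]' --jaw -1 --force 25

```text
t: 34.28
tcp_pos: [543.3, -184.0, 24.4]
tool_rot: [[0.001, 0.994, 0.111], [-0.0, 0.111, -0.994], [-1.0, 0.001, 0.001]]
force: [-0.1, 1.0, 6.3]
grip_width: 0.69
```

```bash
python3 -c "
from h import *
go(535,-427,110,6)"
```

```text
t 34.27 pos [ 543.3 -184.    24.4] phi -83.6 tilt [ 0.001  -0.0004] -> lin [-0.0856 -0.0351  0.2406] rot [-89.6,0,0] dist 258 rows 8.4 j6 61.3
```

Request:
step_arm --linear '[[-0.05,0,0],[-0.0856,-0.01,0.03],[-0.0856,-0.0351,0.09],[-0.0856,-0.0351,0.15],[-0.0856,-0.0351,0.2]]' --delta_rot '[[0,0,0],[0,0,0],[-5,0,0],[-15,0,0],[-25,0,0]]'

```text
t: 34.9
tcp_pos: [529.7, -388.7, 109.2]
tool_rot: [[-0.0, 0.851, 0.525], [0.0, 0.525, -0.851], [-1.0, 0.0, -0.0]]
force: [-0.3, 0.6, -1.8]
grip_width: 0.688
```

```bash
python3 -c "
from h import *
go(535,-427,110,6)"
```

```text
t 34.90 pos [ 529.7 -388.7  109.2] phi -58.4 tilt [-0.  0.] -> lin [-0.0008 -0.0155  0.0354] rot [-64.4,0,0] dist 39 rows 6.0 j6 18.9
```

Request:
step_arm --linear '[[0,-0.0155,0.0354],[0,-0.0155,0.0354],[0,-0.0155,0.0354],[0,-0.0155,0.0354],[0,-0.0155,0.0354]]' --delta_rot '[[-10,0,0],[-20,0,0],[-30,0,0],[-40,0,0],[-50,0,0]]'

```text
t: 35.52
tcp_pos: [535.2, -424.7, 108.8]
tool_rot: [[-0.001, 0.145, 0.989], [0.001, 0.989, -0.145], [-1.0, 0.0, -0.001]]
force: [0.1, -0.1, -1.8]
grip_width: 0.69
```

Request:
step_arm --linear '[[0,0,0],[0,0,0],[0,0,0],[0,0,0],[0,0,0]]' --delta_rot '[[-10,0,0],[-14.4,0,0],[-14.4,0,0],[-14.4,0,0],[-14.4,0,0]]'

```text
t: 36.15
tcp_pos: [535.4, -424.8, 109.1]
tool_rot: [[-0.0, -0.099, 0.995], [0.0, 0.995, 0.099], [-1.0, 0.0, -0.0]]
force: [0.6, 0.6, -1.0]
grip_width: 0.689
```

```bash
python3 -c "
from h import *
go(535,-427,30,6)"
```

```text
t 36.15 pos [ 535.4 -424.8  109.1] phi 5.7 tilt [-0.0001  0.0001] -> lin [ 0.0791 -0.0022 -0.0006] rot [-0.3,0,0] dist 79 rows 1.3 j6 -47.2
```

Request:
step_arm --linear '[[0.03,0,0],[0.06,0,0],[0.075,0,0],[0.079,0,0],[0.0805,0,0]]' --delta_rot '[[0,0,0],[0,0,0],[0,0,0],[0,0,0],[0,0,0]]'

```text
t: 36.78
tcp_pos: [535.7, -425.2, 29.6]
tool_rot: [[0.001, -0.1, 0.995], [-0.001, 0.995, 0.1], [-1.0, -0.001, 0.001]]
force: [-0.2, -0.7, -1.7]
grip_width: 0.688
```

Request:
step_arm --linear '[[0.0005,0,0],[0.0005,0,0],[0.0005,0,0],[0.0005,0,0],[0.0005,0,0]]' --delta_rot '[[0,0,0],[0,0,0],[0,0,0],[0,0,0],[0,0,0]]' --jaw 0.7

```text
t: 37.4
tcp_pos: [535.4, -424.8, 28.3]
tool_rot: [[0.0, -0.1, 0.995], [-0.0, 0.995, 0.1], [-1.0, -0.0, 0.0]]
force: [-0.6, -0.3, 0.5]
grip_width: 0.855
```

Request:
step_arm --linear '[[-0.05,0,0],[-0.1,0,0],[-0.1,0,0],[-0.1,0,0],[-0.1,0,0]]' --delta_rot '[[0,0,0],[0,0,0],[0,0,0],[0,0,0],[0,0,0]]'

```text
t: 38.02
tcp_pos: [534.9, -424.4, 126.5]
tool_rot: [[-0.002, -0.1, 0.995], [0.002, 0.995, 0.1], [-1.0, 0.002, -0.002]]
force: [-0.6, -0.0, 0.1]
grip_width: 0.849
```

```bash
python3 - <<'E'
from h import *
p=eyes.capture("top"); X=cloud(p)
q=eyes.capture("side"); Y=cloud(q)
for n,C in(("top",X),("side",Y)):
    Q=rim(C,(431,-171),49,61,60); print(n,len(Q),np.round(fitcirc(Q),1),fitrect(Q) if len(Q) else 0)
im=np.hstack([p["color"][130:300,200:460],q["color"][80:250,160:420]])
cv2.imwrite("pics/c5.png",cv2.resize(im,None,fx=1.5,fy=1.5))
go(431.2,-170.9,120,-1)
E
```

```text
top 276 [ 468.7 -155.6   34.6] ((468.1930236816406, -155.12229919433594), (54.98115158081055, 44.218971252441406), 88.39599609375)
side 176 [ 468.1 -154.8   34.4] ((468.16802978515625, -155.11831665039062), (60.72736358642578, 45.95918273925781), 87.2292251586914)
 t 38.12 pos [ 535.1 -424.5  126.9] phi 5.8 tilt [-0.0015  0.0013] -> lin [ 0.0069  0.2628 -0.0779] rot [6.8,0,0] dist 274 rows 4.4 j6 -47.3
```

View pics/c5.png

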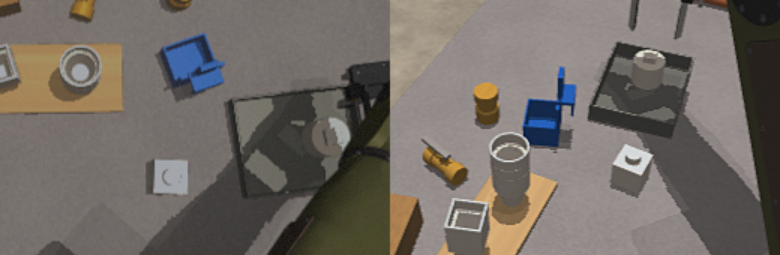

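The round plug stands in the tray; the square plug has been knocked (now ~crop (170,177)). Remeasure it.

```bash
python3 - <<'E'
from h import *
p=eyes.capture("top"); X=cloud(p)
q=eyes.capture("side"); Y=cloud(q)
for n,C in(("top",X),("side",Y)):
    Q=rim(C,(475,-155),48,61,60); print(n,len(Q),np.round(fitcirc(Q),1),fitrect(Q) if len(Q) else 0)
    Q=rim(C,(535,-425),52,64,60); print("pr",n,len(Q),np.round(fitcirc(Q),1))
go(475,-155,120,-1)
E
```

```text
top 418 [ 473.8 -156.    38. ] ((473.77801513671875, -155.39892578125), (55.040348052978516, 55.858089447021484), 87.03750610351562)
pr top 401 [ 534.1 -421.8   32.7]
side 279 [ 472.5 -155.1   37.3] ((473.0167541503906, -154.5855712890625), (58.777793884277344, 56.94145202636719), 85.85445404052734)
pr side 184 [ 531.8 -420.6   33.8]
 t 38.23 pos [ 535.2 -424.7  127.5] phi 5.8 tilt [-0.0008  0.0007] -> lin [ 0.0075  0.2743 -0.0329] rot [6.8,0,0] dist 276 rows 4.4 j6 -47.3
```

Request:
step_arm --linear '[[0,0.05,-0.006],[0.0075,0.274,-0.0345],[0.0075,0.274,-0.0345],[0.0075,0.274,-0.0345],[0.0075,0.274,-0.0345]]' --delta_rot '[[2,0,0],[5,0,0],[8.8,0,0],[8.8,0,0],[8.8,0,0]]' --jaw 0.7

```text
t: 38.85
tcp_pos: [472.7, -153.4, 120.7]
tool_rot: [[-0.0, 0.052, 0.999], [0.0, 0.999, -0.052], [-1.0, 0.0, -0.0]]
force: [0.2, -0.9, 0.4]
grip_width: 0.855
```

Request:
step_arm --linear '[[0,0,0],[0,0,0],[0,0,0],[0,0,0],[0,0,0]]' --delta_rot '[[0,0,0],[0,0,0],[0,0,0],[0,0,0],[0,0,0]]'

```text
t: 39.48
tcp_pos: [473.5, -156.0, 120.6]
tool_rot: [[-0.0, 0.054, 0.999], [0.0, 0.999, -0.054], [-1.0, 0.0, -0.0]]
force: [-0.5, -1.0, 0.0]
grip_width: 0.849
```

```bash
python3 - <<'E'
from h import *
q=eyes.capture("side"); Y=cloud(q)
Q=rim(Y,(473,-155),48,61,60); print(len(Q),np.round(fitcirc(Q),1),fitrect(Q) if len(Q) else 0)
go(473.5,-155.2,24,-3)
E
```

```text
273 [ 472.3 -154.6   37.4] ((473.5210266113281, -154.37083435058594), (59.78620529174805, 56.51854705810547), 84.64485168457031)
 t 39.52 pos [ 473.5 -155.9  120.6] phi -3.1 tilt [-0.0002  0.0001] -> lin [ 0.0966  0.0007 -0.0001] rot [-0.1,0,0] dist 97 rows 1.5 j6 -19.4
```

Request:
step_arm --linear '[[0.04,0.0007,0],[0.08,0.0007,0],[0.0965,0.0007,0],[0.0965,0.0007,0],[0.0965,0.0007,0]]' --delta_rot '[[0,0,0],[0,0,0],[0,0,0],[0,0,0],[0,0,0]]'

```text
t: 40.15
tcp_pos: [474.4, -155.3, 25.5]
tool_rot: [[0.002, 0.053, 0.999], [-0.001, 0.999, -0.053], [-1.0, -0.001, 0.002]]
force: [-0.3, -0.3, -0.6]
grip_width: 0.854
```

Request:
step_arm --linear '[[0,0,0],[0,0,0],[0,0,0],[0,0,0],[0,0,0]]' --delta_rot '[[0,0,0],[0,0,0],[0,0,0],[0,0,0],[0,0,0]]' --jaw -1 --force 25

```text
t: 40.78
tcp_pos: [473.9, -155.1, 24.7]
tool_rot: [[0.001, 0.053, 0.999], [-0.0, 0.999, -0.053], [-1.0, -0.0, 0.001]]
force: [-0.2, 0.2, 6.2]
grip_width: 0.593
```

```bash
python3 -c "
from h import *
go(525,-330,110,6)"
```

```text
t 40.77 pos [ 473.9 -155.1   24.7] phi -3.0 tilt [ 0.0009 -0.0003] -> lin [-0.0853 -0.172   0.0603] rot [-9.0,0,0] dist 201 rows 3.2 j6 -19.3
```

Request:
step_arm --linear '[[-0.05,0,0],[-0.0853,-0.03,0.01],[-0.0853,-0.172,0.0603],[-0.0853,-0.172,0.0603],[-0.0853,-0.172,0.0603]]' --delta_rot '[[0,0,0],[-3,0,0],[-9,0,0],[-9,0,0],[-9,0,0]]'

```text
t: 41.4
tcp_pos: [524.5, -332.6, 108.8]
tool_rot: [[-0.001, -0.102, 0.995], [0.0, 0.995, 0.102], [-1.0, 0.0, -0.001]]
force: [-0.1, 0.7, -1.3]
grip_width: 0.596
```

Request:
step_arm --linear '[[0.01,0,0],[0.04,0,0],[0.065,0,0],[0.078,0,0],[0.0805,0,0]]' --delta_rot '[[0,0,0],[0,0,0],[0,0,0],[0,0,0],[0,0,0]]'

```text
t: 42.02
tcp_pos: [524.6, -329.2, 28.6]
tool_rot: [[-0.001, -0.104, 0.995], [0.001, 0.995, 0.104], [-1.0, 0.001, -0.001]]
force: [0.8, -0.8, -0.5]
grip_width: 0.596
```

```bash
python3 -c "
from h import *
go(525,-330,28.6,6)"
```

```text
t 42.02 pos [ 524.6 -329.2   28.6] phi 6.0 tilt [-0.0006  0.0005] -> lin [ 0.     -0.0009  0.0003] rot [-0.0,0,0] dist 1 rows 0.0 j6 -41.5
```

Request:
step_arm --linear '[[0.0005,0,0],[0.0005,0,0],[0.0005,0,0],[0.0005,0,0],[0.0005,0,0]]' --delta_rot '[[0,0,0],[0,0,0],[0,0,0],[0,0,0],[0,0,0]]' --jaw 0.55

```text
t: 42.65
tcp_pos: [524.7, -329.9, 28.6]
tool_rot: [[0.0, -0.104, 0.995], [-0.0, 0.995, 0.104], [-1.0, -0.0, 0.0]]
force: [0.3, -0.9, 0.5]
grip_width: 0.774
```

Request:
step_arm --linear '[[-0.06,0,0],[-0.12,0,0],[-0.18,0,0],[-0.2,0,0],[-0.2,0,0]]' --delta_rot '[[0,0,0],[0,0,0],[0,0,0],[0,0,0],[0,0,0]]'

```text
t: 43.28
tcp_pos: [525.0, -330.2, 229.9]
tool_rot: [[0.002, -0.104, 0.995], [-0.002, 0.995, 0.104], [-1.0, -0.002, 0.002]]
force: [-0.7, 0.3, -0.3]
grip_width: 0.772
```

```bash
python3 - <<'E'
from h import *
np.set_printoptions(precision=1,suppress=True)
p=eyes.capture("top"); X=cloud(p)
q=eyes.capture("side"); Y=cloud(q)
for n,C in(("top",X),("side",Y)):
    for a,b in ((112,165),(94,106),(45,56)):
        m=(C[...,2]>a)&(C[...,2]<b)&(np.hypot(C[...,0]-662,C[...,1]+200)<75)
        Q=C[m]
        if len(Q)>5: print(n,a,len(Q),np.median(Q,0),Q.min(0),Q.max(0),[np.round(v,1) for v in fitrect(Q)])
P={"top":p,"side":q}
for k,v in P.items():
  for nm,z in (("bin_tab",132),("bin_mid",50)):
    for d in finder.pinpoint(v,nm)[:1]:
        uv=np.array(d["position"])*[512,384]; print(nm,k,d["confidence"],at_z(v,uv,z))
cv2.imwrite("pics/t6.png",cv2.resize(p["color"][140:260,290:460],None,fx=4,fy=4,interpolation=cv2.INTER_CUBIC))
cv2.imwrite("pics/s6.png",cv2.resize(q["color"][90:220,200:400],None,fx=4,fy=4,interpolation=cv2.INTER_CUBIC))
E
```

```text
top 112 94 [ 636.9 -205.2  154.7] [ 622.1 -234.3  112.2] [ 647.6 -192.4  161. ] [array([ 632.2, -213.2]), array([26.7, 36.3]), np.float64(19.0)]
top 94 111 [ 628.5 -207.1  103.7] [ 606.8 -243.4   94.1] [ 655.7 -170.3  106. ] [array([ 629. , -210.6]), array([32.3, 76.1]), np.float64(17.7)]
top 45 114 [ 688.6 -183.4   49.2] [ 627.1 -236.9   45.1] [ 713.6 -151.7   54.3] [array([ 670.8, -197.2]), array([68.1, 76.8]), np.float64(18.5)]
side 112 80 [ 636.1 -196.1  144.6] [ 629.6 -223.1  114.1] [ 646.  -190.1  159.3] [array([ 638.4, -206.4]), array([ 9.9, 32.2]), np.float64(17.3)]
side 94 99 [ 626.7 -197.1  103.6] [ 606.7 -241.7   94.7] [ 642.9 -168.7  106. ] [array([ 626.3, -205.4]), array([31.1, 69.7]), np.float64(14.5)]
side 45 89 [ 681.1 -176.1   47.8] [ 625.8 -239.3   45. ] [ 711.9 -150.7   55. ] [array([ 670. , -196.8]), array([67.6, 80.5]), np.float64(18.4)]
bin_tab top 0.83 [ 636.5 -205.8  132. ]
bin_mid top 0.67 [ 679.2 -196.5   50. ]
bin_tab side 0.83 [ 639.3 -197.5  132. ]
bin_mid side 0.8 [ 680.3 -200.6   50. ]
```

View pics/t6.png

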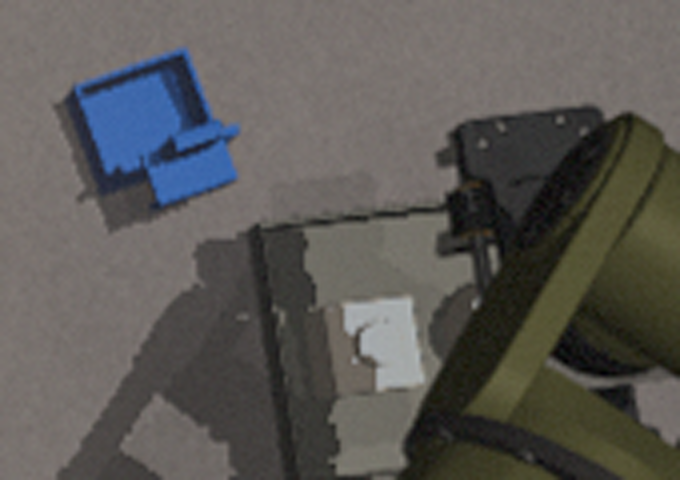

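View pics/s6.png

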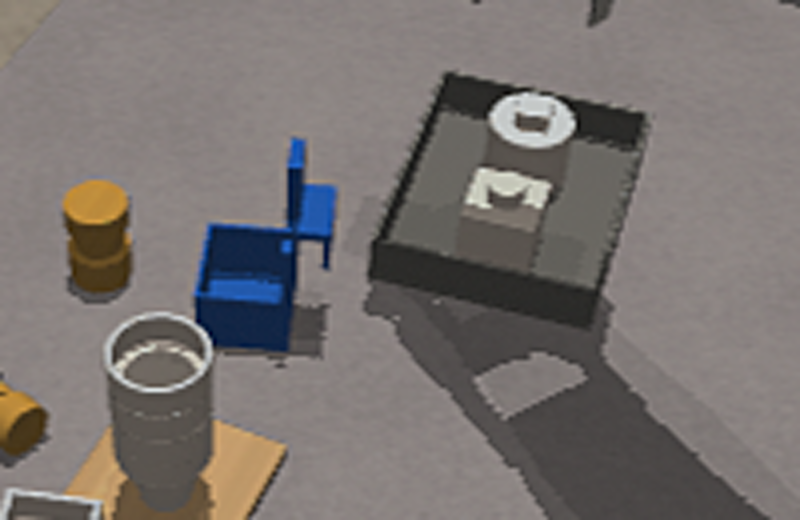

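```bash
python3 - <<'E'
from h import *
np.set_printoptions(precision=1,suppress=True)
p=eyes.capture("top"); X=cloud(p)
q=eyes.capture("side"); Y=cloud(q)
for n,C in(("top",X),("side",Y)):
    A=C[...,0];B=C[...,1];Z=C[...,2]
    for lo,hi in((320,345),(435,505),(600,680)):
        m=(Z>154)&(Z<167)&(B>320)&(B<380)&(A>lo)&(A<hi); Q=C[m]
        if len(Q): print(n,"rail",lo,hi,len(Q),"y med %.1f mean %.1f"%(np.median(Q[:,1]),Q[:,1].mean()),"range",Q[:,1].min(),Q[:,1].max(),"z",np.median(Q[:,2]))
    m=(Z>155)&(Z<167)&(B>320)&(B<380)&((A<345)|((A>435)&(A<505))|(A>600)); Q=C[m]; print("line",np.polyfit(Q[:,0],Q[:,1],1), Q[:,0].min(),Q[:,0].max())
    for c in (388,556):
        m=(Z>104)&(Z<117)&(B>255)&(B<345)&(abs(A-c)<60); Q=C[m]; print(n,"hung",c,len(Q),Q.min(0),Q.max(0),[np.round(v,1) for v in fitrect(Q)])
        m=(Z>172)&(Z<224)&(B>290)&(B<360)&(abs(A-c)<60); Q=C[m]
        if len(Q):print("  tab",len(Q),Q.min(0),Q.max(0),[np.round(v,1) for v in fitrect(Q)])
    m=(Z>170)&(B>250)&(B<400); print("high pts near rail",m.sum())
cv2.imwrite("pics/t7.png",cv2.resize(p["color"][140:340,70:200],None,fx=3,fy=3,interpolation=cv2.INTER_CUBIC))
cv2.imwrite("pics/s7.png",cv2.resize(q["color"][250:384,110:330],None,fx=3,fy=3,interpolation=cv2.INTER_CUBIC))
E
```

```text
top rail 320 345 45 y med 345.7 mean 346.1 range 342.1424258123123 350.1105201567365 z 159.43498637576113
top rail 435 505 148 y med 349.0 mean 349.1 range 344.35165939467345 354.4241192256978 z 158.98800972669102
top rail 600 680 155 y med 351.7 mean 351.7 range 347.02030532240354 357.51372472286556 z 159.36383892713982
line [  0.  340.3] 284.9913440697742 714.5482044701247
top hung 388 297 [347.3 274.8 104. ] [423.7 340.8 116.6] [array([385.4, 307.7]), array([76., 65.]), np.float64(0.9)]
  tab 171 [370.2 336.6 172.4] [399.9 348.  220.4] [array([385. , 342.4]), array([29.7, 11.2]), np.float64(0.5)]
top hung 556 277 [519.  276.9 104. ] [594.9 342.5 116.9] [array([557.7, 310. ]), array([76.5, 64.6]), np.float64(1.9)]
  tab 163 [541.9 339.4 172.5] [571.8 351.4 221. ] [array([556.9, 345.2]), array([29.9, 11.7]), np.float64(1.5)]
high pts near rail 535
side rail 320 345 87 y med 348.3 mean 348.3 range 343.1944370322295 352.06166836436597 z 159.10129988213268
side rail 435 505 208 y med 350.1 mean 350.0 range 344.3924676630985 355.06081744012084 z 158.9637754602334
side rail 600 680 192 y med 352.6 mean 352.4 range 347.11236799647367 356.78501899019545 z 159.07808589048648
line [  0.  340.2] 305.6763381378667 715.1441288014365
side hung 388 277 [347.8 275.2 104.1] [424.4 344.8 115.4] [array([386.1, 310.2]), array([76. , 69.8]), np.float64(0.7)]
  tab 271 [370.6 338.1 172.4] [400.6 348.8 219.5] [array([385.6, 343.4]), array([10.7, 30. ]), np.float64(89.7)]
side hung 556 250 [519.6 277.2 104.1] [596.5 328.8 114.6] [array([558. , 303.2]), array([76.6, 51.7]), np.float64(0.4)]
  tab 250 [542.  340.3 172. ] [572.5 351.2 218.1] [array([557.3, 345.7]), array([10.9, 30.5]), np.float64(89.9)]
high pts near rail 756
```

View pics/t7.png

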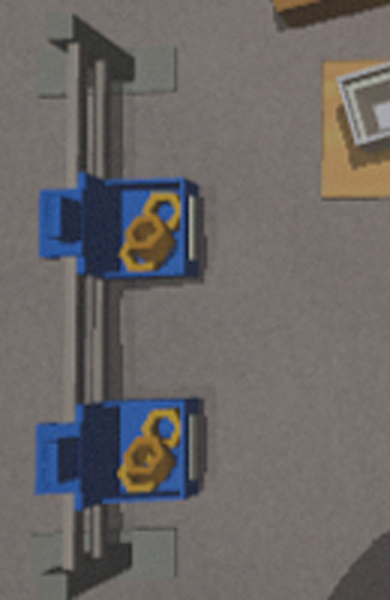

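View pics/s7.png

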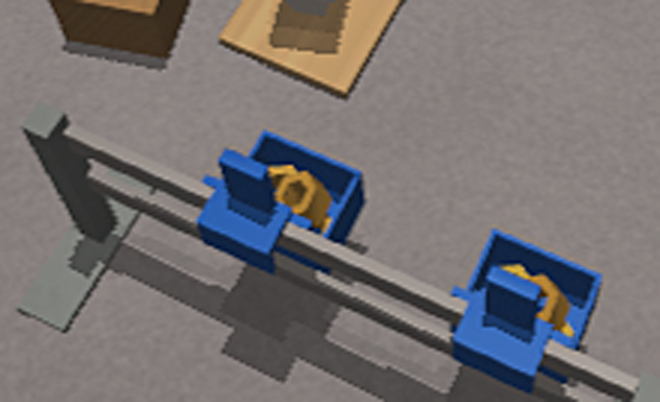

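```bash
python3 -c "
from h import *
go(638.4,-206.8,195,18.3)"
```

```text
t 43.67 pos [ 524.6 -329.8  227.8] phi 6.0 tilt [-0.0009  0.0006] -> lin [0.0328 0.1105 0.126 ] rot [-12.3,0,0] dist 171 rows 2.7 j6 -41.5
```

Request:
step_arm --linear '[[0.0,0.04,0.045],[0.02,0.08,0.09],[0.0335,0.1105,0.126],[0.0335,0.1105,0.126],[0.0335,0.1105,0.126]]' --delta_rot '[[-4,0,0],[-8,0,0],[-12.3,0,0],[-12.3,0,0],[-12.3,0,0]]' --jaw 0.1

```text
t: 44.3
tcp_pos: [638.3, -207.4, 195.0]
tool_rot: [[-0.0, -0.313, 0.95], [-0.0, 0.95, 0.313], [-1.0, 0.0, -0.0]]
force: [-0.6, 0.4, 0.1]
grip_width: 0.552
```

Request:
step_arm --linear '[[0,0,0],[0,0,0],[0,0,0],[0,0,0],[0,0,0]]' --delta_rot '[[0,0,0],[0,0,0],[0,0,0],[0,0,0],[0,0,0]]'

```text
t: 44.92
tcp_pos: [638.5, -207.0, 195.1]
tool_rot: [[0.0, -0.313, 0.95], [-0.0, 0.95, 0.313], [-1.0, -0.0, 0.0]]
force: [0.1, -0.4, 0.2]
grip_width: 0.553
```

```bash
python3 - <<'E'
from h import *
go(638.4,-206.8,112,18.3)
q=eyes.capture("side"); cv2.imwrite("pics/s8.png",cv2.resize(q["color"][60:220,200:400],None,fx=4,fy=3.7,interpolation=cv2.INTER_CUBIC))
E
```

```text
t 44.92 pos [ 638.5 -207.   195.1] phi 18.3 tilt [ 0. -0.] -> lin [ 0.0831  0.0002 -0.0001] rot [-0.0,0,0] dist 83 rows 1.3 j6 -39.3
```

View pics/s8.png

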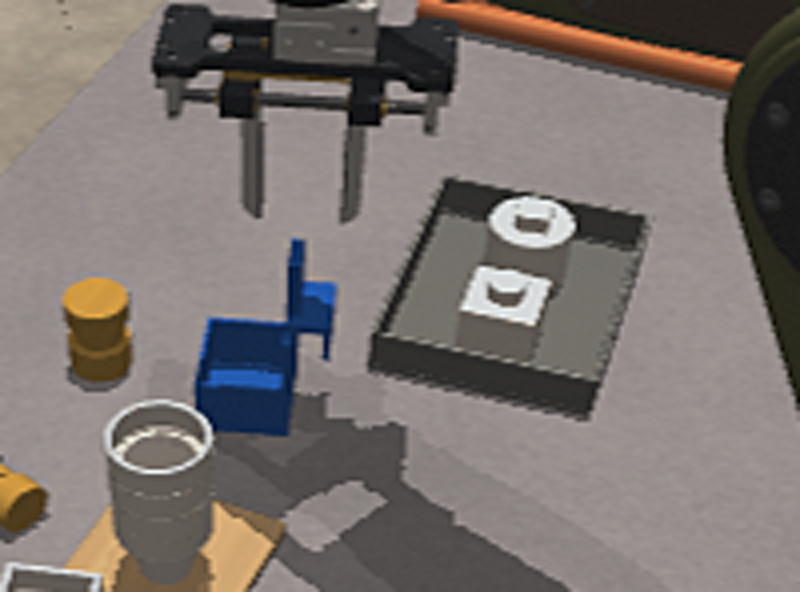

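The fingers straddle the tab (tab at crop (297,260), fingers at (255,215)/(350,215)). Descend and grip.

Request:
step_arm --linear '[[0.03,0,0],[0.06,0,0],[0.077,0,0],[0.083,0,0],[0.083,0,0]]' --delta_rot '[[0,0,0],[0,0,0],[0,0,0],[0,0,0],[0,0,0]]'

```text
t: 45.6
tcp_pos: [638.8, -207.0, 112.6]
tool_rot: [[0.001, -0.313, 0.95], [-0.0, 0.95, 0.313], [-1.0, -0.0, 0.0]]
force: [-0.7, 0.5, 0.7]
grip_width: 0.551
```

Request:
step_arm --linear '[[0,0,0],[0,0,0],[0,0,0],[0,0,0],[0,0,0]]' --delta_rot '[[0,0,0],[0,0,0],[0,0,0],[0,0,0],[0,0,0]]' --jaw -1 --force 40

```text
t: 46.22
tcp_pos: [638.6, -206.9, 112.1]
tool_rot: [[0.0, -0.313, 0.95], [-0.0, 0.95, 0.313], [-1.0, -0.0, 0.0]]
force: [0.4, -0.5, -0.6]
grip_width: 0.104
```

```bash
python3 - <<'E'
from h import *
print(status.get_obs()["grip_width"]*94)
go(638.4,-206.8,265,18.3)
go(500,-200,265,-20)
E
```

```text
9.809124425084608
 t 46.23 pos [ 638.6 -206.9  112.1] phi 18.3 tilt [ 0.0001 -0.    ] -> lin [-1.529e-01  2.000e-04 -1.000e-04] rot [-0.0,0,0] dist 153 rows 2.4 j6 -39.3
 t 46.23 pos [ 638.6 -206.9  112.1] phi 18.3 tilt [ 0.0001 -0.    ] -> lin [-0.1529  0.05   -0.1294] rot [38.3,0,0] dist 206 rows 3.6 j6 -39.3
```

Request:
step_arm --linear '[[-0.015,0,0],[-0.05,0,0],[-0.09,0,0],[-0.13,0.01,-0.026],[-0.153,0.02,-0.052]]' --delta_rot '[[0,0,0],[0,0,0],[0,0,0],[0,0,0],[0,0,0]]'

```text
t: 46.85
tcp_pos: [582.4, -204.2, 268.0]
tool_rot: [[0.002, -0.313, 0.95], [-0.001, 0.95, 0.313], [-1.0, -0.002, 0.002]]
force: [-0.2, -0.3, -1.9]
grip_width: 0.102
```

```bash
python3 - <<'E'
from h import *
go(490,-140,265,-30)
q=eyes.capture("side"); cv2.imwrite("pics/s9.png",cv2.resize(q["color"][40:220,180:400],None,fx=3,fy=3,interpolation=cv2.INTER_CUBIC))
E
```

```text
t 46.85 pos [ 582.4 -204.2  268. ] phi 18.3 tilt [ 0.0025 -0.0011] -> lin [ 0.003   0.0899 -0.0676] rot [48.3,0,0] dist 113 rows 4.5 j6 -41.0
```

View pics/s9.png

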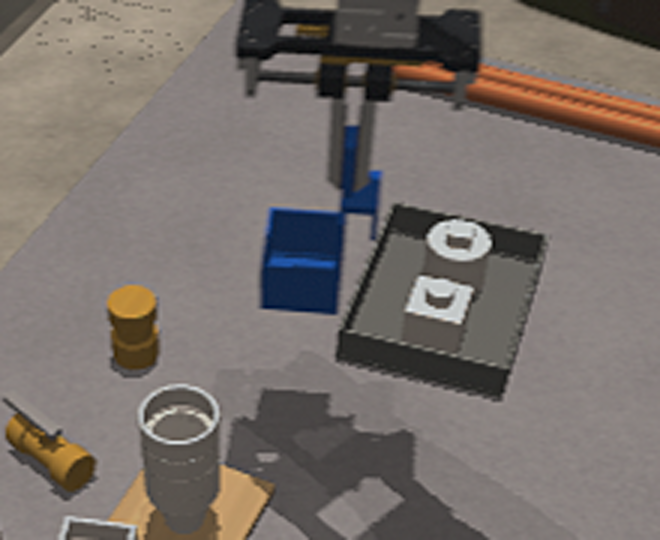

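The bin hangs level in the grip. Carry and turn.

Request:
step_arm --linear '[[0.003,0.018,-0.0135],[0.003,0.036,-0.027],[0.003,0.054,-0.04],[0.003,0.072,-0.054],[0.003,0.09,-0.0676]]' --delta_rot '[[9.5,0,0],[19,0,0],[28.5,0,0],[38,0,0],[48,0,0]]'

```text
t: 47.52
tcp_pos: [489.8, -139.5, 262.9]
tool_rot: [[0.001, 0.501, 0.865], [-0.0, 0.865, -0.501], [-1.0, 0.0, 0.001]]
force: [0.9, -0.0, -2.2]
grip_width: 0.1
```

```bash
python3 - <<'E'
from h import *
go(455,60,265,-70)
E
```

```text
t 47.52 pos [ 489.8 -139.5  262.9] phi -30.1 tilt [ 0.0006 -0.0002] -> lin [-0.0021  0.1552 -0.13  ] rot [39.9,0,0] dist 203 rows 3.7 j6 10.0
```

Request:
step_arm --linear '[[0,0.03,-0.026],[0,0.06,-0.052],[0,0.09,-0.078],[0,0.122,-0.104],[0,0.155,-0.13]]' --delta_rot '[[8,0,0],[16,0,0],[24,0,0],[32,0,0],[40,0,0]]'

```text
t: 48.15
tcp_pos: [454.1, 60.4, 263.0]
tool_rot: [[0.001, 0.94, 0.342], [0.0, 0.342, -0.94], [-1.0, 0.001, 0.0]]
force: [0.3, -0.1, -2.4]
grip_width: 0.104
```

```bash
python3 - <<'E'
from h import *
go(471.4,240,250,-89.05)
E
```

```text
t 48.15 pos [454.1  60.4 263. ] phi -70.0 tilt [0.0011 0.0001] -> lin [ 0.013   0.0777 -0.1629] rot [19.0,0,0] dist 181 rows 2.9 j6 73.0
```

Request:
step_arm --linear '[[0,0.017,-0.036],[0.005,0.037,-0.078],[0.01,0.057,-0.12],[0.013,0.07,-0.148],[0.013,0.0777,-0.1629]]' --delta_rot '[[4,0,0],[8,0,0],[12,0,0],[16,0,0],[19,0,0]]'

```text
t: 48.78
tcp_pos: [470.7, 240.4, 249.5]
tool_rot: [[-0.0, 1.0, 0.021], [0.0, 0.021, -1.0], [-1.0, -0.0, -0.0]]
force: [0.0, 0.4, -2.4]
grip_width: 0.105
```

Request:
step_arm --linear '[[0,0,0],[0,0,0],[0,0,0],[0,0,0],[0,0,0]]' --delta_rot '[[0,0,0],[0,0,0],[0,0,0],[0,0,0],[0,0,0]]'

```text
t: 49.4
tcp_pos: [471.0, 238.6, 249.1]
tool_rot: [[0.0, 1.0, 0.022], [0.0, 0.022, -1.0], [-1.0, 0.0, -0.0]]
force: [1.2, -0.4, -2.4]
grip_width: 0.105
```

```bash
python3 - <<'E'
from h import *
np.set_printoptions(precision=1,suppress=True)
go(471.4,338.5,228,-89.05)
q=eyes.capture("side");Y=cloud(q); cv2.imwrite("pics/s10.png",cv2.resize(q["color"][180:384,100:380],None,fx=2.8,fy=2.8,interpolation=cv2.INTER_CUBIC))
c=(471,206); m=(abs(Y[...,0]-471)<60)&(abs(Y[...,1]-206)<45)&(Y[...,2]>180)&(Y[...,2]<194); Q=Y[m]; print(len(Q),Q.min(0),Q.max(0),fitrect(Q))
E
```

```text
t 49.40 pos [471.  238.6 249.1] phi -88.8 tilt [0. 0.] -> lin [ 0.   0.  -0.1] rot [0.3,0,0] dist 102 rows 1.6 j6 111.6
149 [428.7 170.7 180.2] [476.9 239.6 192.8] ((452.7596740722656, 205.31246948242188), (46.97861862182617, 69.3412094116211), 1.149628758430481)
```

View pics/s10.png

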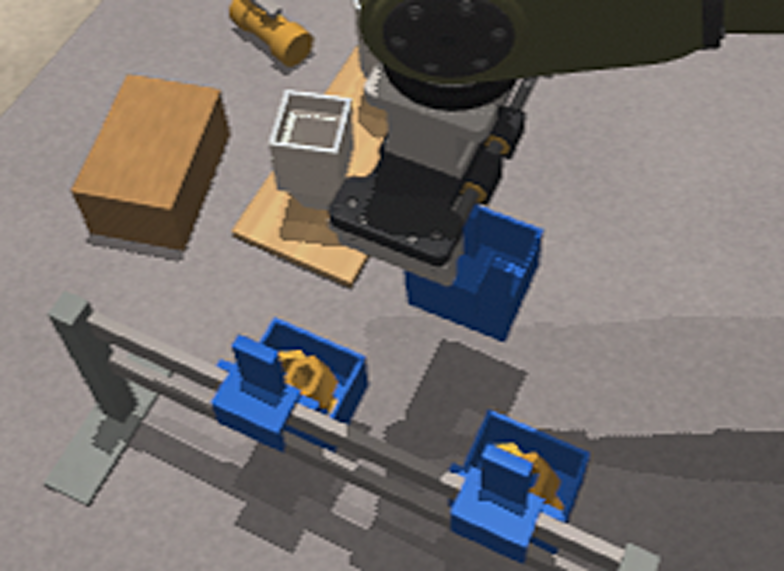

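```bash
python3 - <<'E'
from h import *
np.set_printoptions(precision=1,suppress=True)
for n in("side","top"):
    q=eyes.capture(n);Y=cloud(q)
    c=q["color"].astype(int); blue=(c[...,0]>c[...,2]+40)
    m=blue&(Y[...,0]>400)&(Y[...,0]<540)&(Y[...,1]>150)&(Y[...,1]<280)&(Y[...,2]>110)&(Y[...,2]<300)
    Q=Y[m]; print(n,len(Q)); 
    if len(Q)==0: continue
    print(Q.min(0),Q.max(0))
    for z in range(130,262,6):
        S=Q[(Q[:,2]>=z)&(Q[:,2]<z+6)]
        if len(S)>3: print(z,len(S),np.percentile(S[:,0],[0,5,50,95,100]),np.percentile(S[:,1],[0,50,100]))
    cv2.imwrite(f"pics/{n}11.png",q["color"])
E
```

```text
side 1265
[402.5 169.9 110. ] [534.9 279.5 295. ]
130 8 [444.6 444.7 458.3 491.  492.6] [174.2 238.3 239.5]
136 98 [432.  439.8 456.7 496.7 503.4] [173.1 185.9 240.7]
142 78 [429.6 435.7 459.6 498.4 502.8] [172.3 238.8 241.4]
148 84 [428.8 429.3 455.2 491.5 503.4] [172.9 238.  241. ]
154 64 [429.1 429.4 447.  493.5 502.8] [172.1 218.3 241.2]
160 51 [429.  429.2 445.1 472.2 475.9] [172.8 184.2 240. ]
166 56 [429.  429.3 444.  469.8 476.1] [172.8 175.4 239.6]
172 67 [428.7 429.3 443.2 471.5 476. ] [172.8 186.7 240.1]
178 66 [428.9 429.2 443.7 473.3 475.7] [170.8 175.1 239.3]
184 95 [428.9 429.6 434.4 472.4 477.1] [169.9 187.6 239.4]
190 19 [428.8 429.2 439.5 447.8 449.6] [235.4 238.8 239.8]
196 20 [428.9 429.1 437.6 447.6 447.7] [235.3 238.7 239.5]
202 13 [428.8 429.4 438.1 446.6 447.8] [236.6 238.5 239.6]
208 44 [428.9 430.5 446.3 486.  490.4] [236.7 264.8 266.3]
214 58 [429.  430.6 454.3 486.2 490.5] [236.9 265.  266.9]
220 60 [428.9 430.7 459.4 487.9 490.5] [232.3 265.  266.5]
226 55 [428.9 430.2 457.9 486.4 490.1] [233.  265.  266.5]
232 63 [429.  431.  442.  485.6 489.7] [232.7 258.7 266.3]
238 144 [429.5 442.  449.6 459.  461.9] [232.8 252.5 266.2]
244 32 [441.2 442.  450.1 458.7 460.5] [234.5 247.  265. ]
250 12 [452.  452.1 454.7 458.8 459.5] [235.8 243.  249.8]
256 11 [451.9 452.1 453.3 458.9 459. ] [235.3 242.4 243.9]
top 199
[430.7 170.7 110. ] [539.1 279.7 190.9]
130 4 [432.3 432.6 441.9 480.  485.5] [186.9 209.3 231.9]
136 69 [432.4 434.  467.3 498.9 501.3] [183.4 186.  234.1]
142 18 [438.2 440.1 479.5 495.2 501.1] [183.3 185.6 233.3]
172 12 [436.3 438.7 450.4 463.3 464.5] [171.  171.3 171.8]
178 19 [432.1 432.2 490.5 503.8 505.8] [170.7 172.6 174.8]
184 68 [430.7 431.1 458.  503.6 505.7] [171.5 174.  229.9]
190 4 [430.9 432.7 471.  500.7 501.1] [171.2 173.5 199.1]
```

View pics/top11.png

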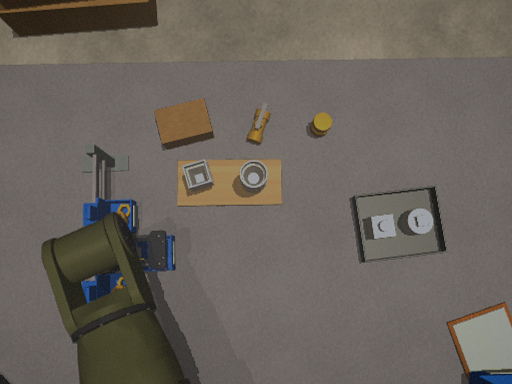

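```bash
python3 - <<'E'
from h import *
np.set_printoptions(precision=5,suppress=True)
go(475.3,338.5,220,-89.05)
E
```

```text
t 49.55 pos [471.  238.8 249. ] phi -88.7 tilt [ 0. -0.] -> lin [ 0.029   0.0065 -0.0996] rot [0.3,0,0] dist 104 rows 1.7 j6 111.7
```

Request:
step_arm --linear '[[0,0.002,-0.025],[0,0.0045,-0.055],[0,0.0065,-0.085],[0.012,0.0065,-0.0996],[0.029,0.0065,-0.0996]]' --delta_rot '[[0,0,0],[0,0,0],[0,0,0],[0.3,0,0],[0.3,0,0]]'

```text
t: 50.18
tcp_pos: [475.1, 338.8, 218.6]
tool_rot: [[-0.0, 1.0, 0.018], [-0.0, 0.018, -1.0], [-1.0, -0.0, 0.0]]
force: [0.5, 0.1, -1.8]
grip_width: 0.105
```

Request:
step_arm --linear '[[0,0,0],[0,0,0],[0,0,0],[0,0,0],[0,0,0]]' --delta_rot '[[0,0,0],[0,0,0],[0,0,0],[0,0,0],[0,0,0]]'

```text
t: 50.8
tcp_pos: [475.4, 338.5, 220.2]
tool_rot: [[0.0, 1.0, 0.017], [0.0, 0.017, -1.0], [-1.0, 0.0, -0.0]]
force: [0.4, -0.4, -1.7]
grip_width: 0.108
```

```bash
python3 - <<'E'
from h import *
np.set_printoptions(precision=4,suppress=True)
go(475.3,338.5,176,-89.05)
for n in("side","top"):
    q=eyes.capture(n);Y=cloud(q)
    c=q["color"].astype(int); blue=(c[...,0]>c[...,2]+40)
    m=blue&(Y[...,0]>425)&(Y[...,0]<517)&(Y[...,1]>260)&(Y[...,1]<380)&(Y[...,2]>100)&(Y[...,2]<165)
    Q=Y[m]; print(n,len(Q))
    if len(Q): print(np.percentile(Q[:,0],[0,1,5,95,99,100]))
    for lo,hi,nm in((425,380,"hung2"),(520,600,"hung1")):
        m=blue&(Y[...,2]>104)&(Y[...,2]<115)&(Y[...,1]>260)&(Y[...,1]<345)&(Y[...,0]>min(lo,hi)-40)&(Y[...,0]<max(lo,hi))
        S=Y[m]
        if len(S): print(nm,S[:,0].min(),S[:,0].max())
    cv2.imwrite(f"pics/{n}12.png",cv2.resize(q["color"][180:384,40:320] if n=="top" else q["color"][230:384,110:360],None,fx=2.8,fy=2.8))
E
```

```text
t 50.80 pos [475.4 338.5 220.2] phi -89.0 tilt [0.0003 0.0001] -> lin [ 0.0442 -0.0001  0.    ] rot [0.0,0,0] dist 44 rows 0.7 j6 120.9
side 660
[432.8911 433.3229 433.6422 480.4778 485.4255 487.3884]
hung2 347.977374397132 424.4388034280294
hung1 480.1773746963028 596.7071548496706
top 510
[433.9487 434.7239 436.1543 506.4248 509.1328 509.3847]
hung2 349.5264140989434 423.71061019675574
hung1 481.1920436813118 595.015845000098
```

View pics/side12.png

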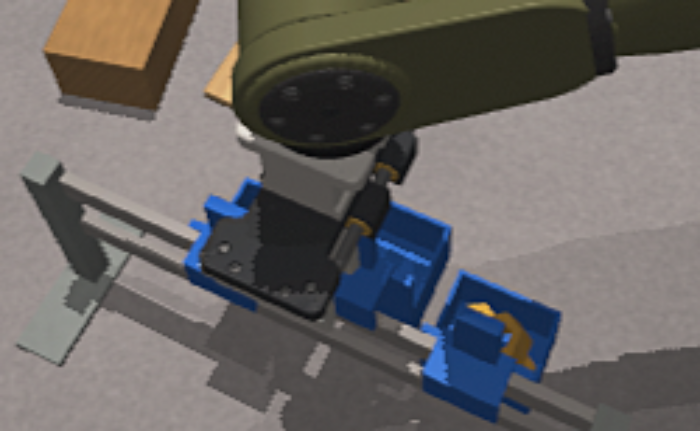

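View pics/top12.png

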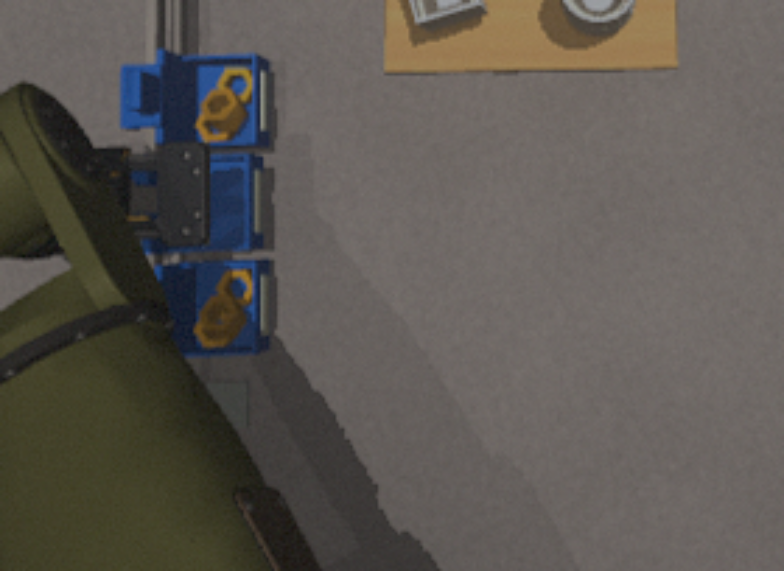

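The bin is centred in the gap (edges 433.3–509.3, neighbours 424.2/519.4). Lower.

Request:
step_arm --linear '[[0.01,0,0],[0.02,0,0],[0.03,0,0],[0.038,0,0],[0.044,0,0]]' --delta_rot '[[0,0,0],[0,0,0],[0,0,0],[0,0,0],[0,0,0]]'

```text
t: 51.52
tcp_pos: [475.2, 338.6, 175.4]
tool_rot: [[-0.0, 1.0, 0.017], [-0.0, 0.017, -1.0], [-1.0, -0.0, 0.0]]
force: [0.8, 0.1, -1.3]
grip_width: 0.107
```

Request:
step_arm --linear '[[0,0,-0.0015],[0,0,-0.003],[0,0,-0.0045],[0,0,-0.0045],[0,0,-0.0045]]' --delta_rot '[[0,0,0],[0,0,0],[0,0,0],[0,0,0],[0,0,0]]'

```text
t: 52.15
tcp_pos: [475.2, 343.1, 176.1]
tool_rot: [[0.0, 1.0, 0.017], [0.0, 0.017, -1.0], [-1.0, 0.0, -0.0]]
force: [0.0, 0.1, -2.2]
grip_width: 0.103
```

Request:
step_arm --linear '[[0.001,0,0],[0.002,0,0],[0.003,0,0],[0.004,0,0],[0.004,0,0]]' --delta_rot '[[0,0,0],[0,0,0],[0,0,0],[0,0,0],[0,0,0]]'

```text
t: 52.78
tcp_pos: [475.3, 343.1, 172.1]
tool_rot: [[0.0, 1.0, 0.017], [0.0, 0.017, -1.0], [-1.0, 0.0, -0.0]]
force: [0.5, 0.2, -0.7]
grip_width: 0.105
```

Request:
step_arm --linear '[[0.0005,0,-0.0005],[0.001,0,-0.001],[0.001,0,-0.0015],[0.001,0,-0.002],[0.001,0,-0.002]]' --delta_rot '[[0,0,0],[0,0,0],[0,0,0],[0,0,0],[0,0,0]]'

```text
t: 53.4
tcp_pos: [475.7, 344.6, 172.1]
tool_rot: [[0.001, 1.0, 0.016], [-0.001, 0.016, -1.0], [-1.0, 0.001, 0.001]]
force: [-0.5, -6.6, 7.5]
grip_width: 0.106
```

Roof and back are both in contact. Release and rise.

Request:
step_arm --linear '[[0,0,0.0005],[0,0,0.0005],[0,0,0.0005],[0,0,0.0005],[0,0,0.0005]]' --delta_rot '[[0,0,0],[0,0,0],[0,0,0],[0,0,0],[0,0,0]]' --jaw -0.2

```text
t: 54.02
tcp_pos: [475.2, 344.6, 171.0]
tool_rot: [[-0.0, 1.0, 0.017], [0.0, 0.017, -1.0], [-1.0, -0.0, -0.0]]
force: [0.6, 0.2, -0.3]
grip_width: 0.401
```

Request:
step_arm --linear '[[-0.01,0,0],[-0.03,0,0],[-0.06,0,0],[-0.1,0,0],[-0.13,0,0]]' --delta_rot '[[0,0,0],[0,0,0],[0,0,0],[0,0,0],[0,0,0]]'

```text
t: 54.65
tcp_pos: [475.2, 344.6, 303.6]
tool_rot: [[0.002, 1.0, 0.017], [0.001, 0.017, -1.0], [-1.0, 0.002, -0.001]]
force: [-1.1, -0.5, -0.7]
grip_width: 0.397
```

```bash
python3 - <<'E'
from h import *
go(320,-330,280,-60)
E
```

```text
t 54.65 pos [475.2 344.6 303.6] phi -89.0 tilt [0.0017 0.0011] -> lin [ 0.0236 -0.1665  0.6719] rot [-29.0,0,0] dist 693 rows 11.1 j6 121.4
```

Request:
step_arm --linear '[[0,-0.012,0.05],[0,-0.0262,0.106],[0,-0.04,0.162],[0,-0.0543,0.22],[0,-0.0686,0.277]]' --delta_rot '[[0,0,0],[0,0,0],[0,0,0],[0,0,0],[0,0,0]]'

```text
t: 55.28
tcp_pos: [410.5, 64.9, 301.9]
tool_rot: [[0.001, 1.0, 0.017], [0.0, 0.017, -1.0], [-1.0, 0.001, -0.0]]
force: [1.2, -1.0, -0.5]
grip_width: 0.401
```

Request:
step_arm --linear '[[0,-0.0145,0.0583],[0,-0.029,0.1166],[0,-0.0435,0.1749],[0,-0.058,0.2332],[0,-0.0725,0.2915]]' --delta_rot '[[0,0,0],[0,0,0],[0,0,0],[0,0,0],[0,0,0]]'

```text
t: 55.9
tcp_pos: [342.8, -228.0, 302.1]
tool_rot: [[0.001, 1.0, 0.017], [-0.001, 0.017, -1.0], [-1.0, 0.001, 0.001]]
force: [1.6, -0.3, 0.5]
grip_width: 0.401
```

```bash
python3 - <<'E'
from h import *
np.set_printoptions(precision=1,suppress=True)
for n in("side","top"):
    q=eyes.capture(n);C=cloud(q); cv2.imwrite(f"pics/{n}13.png",cv2.resize(q["color"],None,fx=1.5,fy=1.5))
    A=C[...,0];B=C[...,1];Z=C[...,2]
    for c in (386,471,557):
        m=(Z>104)&(Z<117)&(B>255)&(B<345)&(abs(A-c)<45); Q=C[m]; print(n,"hung",c,Q.min(0),Q.max(0))
        m=(Z>172)&(Z<224)&(B>290)&(B<360)&(abs(A-c)<40); Q=C[m]; print("  tab",Q[:,2].max(),[np.round(v,1) for v in fitrect(Q)])
    for nm,c,z in (("r",(644.5,-11.4),154),("s",(652.7,122),130),("pr",(535,-424),59),("ps",(525,-330),59)):
        Q=rim(C,c,z-7,z+5); print(n,nm,len(Q),np.round(fitcirc(Q),1) if len(Q) else 0,[np.round(v,1) for v in fitrect(Q)] if len(Q) else 0, np.median(Q[:,2]))
E
```

```text
side hung 386 [347.8 275.2 104. ] [424.4 344.7 115. ]
  tab 219.48287366759567 [array([385.6, 343.5]), array([10.7, 29.9]), np.float64(89.8)]
side hung 471 [433.4 276.4 104.5] [510.2 344.8 112.2]
  tab 219.75763539000775 [array([471.5, 344.5]), array([30.6, 11.4]), np.float64(1.4)]
side hung 557 [519.5 278.  104. ] [596.4 322.9 114.2]
  tab 219.90999040194865 [array([557.3, 345.4]), array([30.6, 11.2]), np.float64(0.2)]
side r 153 [642.5 -10.3  33.8] [array([643.6,  -9.8]), array([63.5, 64.1]), np.float64(64.5)] 151.94802085847707
side s 197 [650.3 123.8  38.9] [array([650.9, 122.7]), array([57., 59.]), np.float64(17.0)] 127.73081042974972
side pr 180 [ 532.1 -421.2   33.6] [array([ 532.9, -422.3]), array([61.6, 63.9]), np.float64(20.3)] 57.261040556177264
side ps 210 [ 521.1 -328.2   38.4] [array([ 521.7, -328.9]), array([55.5, 59.5]), np.float64(5.8)] 56.898308637696736
top hung 386 [347.4 274.6 104. ] [423.8 341.7 116.8]
  tab 220.80934081261512 [array([384.9, 342.1]), array([29.9, 11.7]), np.float64(1.5)]
top hung 471 [433.3 276.  104. ] [509.3 341.1 116.8]
  tab 220.33290366282844 [array([474.3, 344.1]), array([43.4, 16. ]), np.float64(18.1)]
top hung 557 [519.1 277.5 104. ] [594.8 342.2 116.9]
  tab 220.7208636636917 [array([556.9, 344.8]), array([12.3, 30. ]), np.float64(88.7)]
top r 141 [643.4  -9.9  32.8] [array([643.5, -10.6]), array([63.9, 63.9]), np.float64(37.9)] 153.41986987884317
top s 155 [650.  123.2  38.2] [array([650. , 122.6]), array([55.8, 56. ]), np.float64(16.6)] 129.77432219596383
top pr 412 [ 534.3 -422.2   32.9] [array([ 533.6, -421.8]), array([63.1, 64.2]), np.float64(13.8)] 58.81271265139417
top ps 405 [ 523.4 -329.1   38.6] [array([ 522.8, -329.7]), array([55.8, 57.6]), np.float64(5.9)] 58.82426528519223
```

View pics/side13.png

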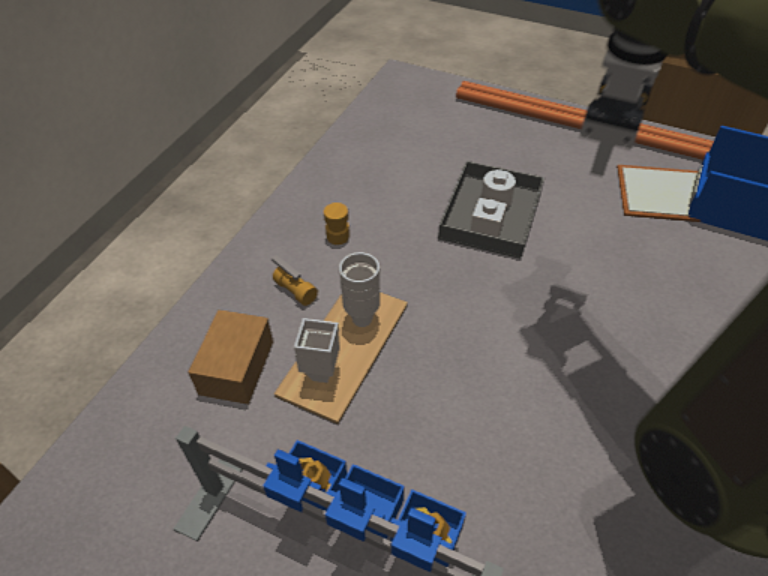

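View pics/top13.png

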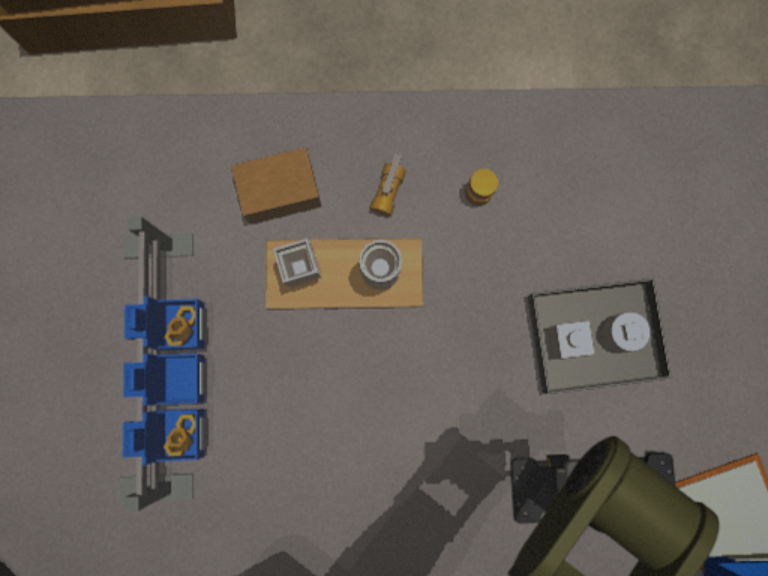

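```bash
python3 - <<'E'
from h import *
np.set_printoptions(precision=2,suppress=True)
for n in("side","top"):
    C=cloud(eyes.capture(n))
    for nm,c,z in (("r",(643.5,-10.5),154),("s",(650.5,122.8),130)):
        Q=rim(C,c,z-5,z+4,42); M=np.c_[Q[:,0]-c[0],Q[:,1]-c[1],np.ones(len(Q))]
        for _ in range(4):
            k=np.linalg.lstsq(M,Q[:,2],rcond=None)[0]; e=abs(Q[:,2]-M@k); M=M[e<1.5];Q=Q[e<1.5]
        print(n,nm,len(Q),"tilt deg",np.degrees(k[:2]),"z",k[2])
E
```

```text
side r 72 tilt deg [ 0.1  -0.16] z 152.05446182397657
side s 99 tilt deg [0.5  0.18] z 128.28254244155454
top r 69 tilt deg [-0.2  -0.34] z 153.46435910152775
top s 81 tilt deg [ 0.67 -0.27] z 129.21137914315574
```

```bash
python3 -c "
from h import *
print(r.hand_in(), status.get_obs()['t'])"
```

```text
the job is handed in; nothing more can be done
the job is handed in; nothing more can be done
```

The bench is cleared and the job was handed in at about 56 s, well inside the 208 s limit.

- **Caps:** all three loose round caps are nested on the round column and both loose square caps on the square column. The rims measured about 153.5 and 129.2 mm (154 and 130 expected for fully seated). Tilt was about 0.4° or less on the round column and about 0.7° or less on the square one. The square column's top rim reads about 2 mm off where the bottom cap's rim was measured. I put that down to nesting play and camera calibration, since it is seated at the right height.
- **Plugs:** the round and square plugs both stand in the grey tray. The square plug was knocked about 4 cm aside during the run, so I measured it again before picking it up.
- **Bin:** it hangs in the gap, touching the rail at the hook roof and the back. The cameras put its edges at 433 to 510 mm along the rail, with about 9 mm clear on each side. My grip was about 4 mm off the middle of the tab, which I corrected by camera before hanging it. The two neighbouring bins read the same position as before, to within about 1 mm.
- **Left alone:** I did not touch the valve, the carton or the coupling. They look unmoved in the last pictures, though I did not measure them again.

No check failed. The wrist force readings I saw stayed below about 11 N.

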